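# Lay a cover board and its weight on the pile in the knocking-up tray

## Robot

A 7-joint arm with a two-finger parallel gripper is mounted at the origin on the work surface. World frame = base frame: x ahead of the robot, y to its left, z up, the work surface at z = 0. Lengths are in m, angles in rad, forces in N, time in s.
With the tool pointing down it reaches from about 0.4 to 0.85 m from the base axis. Payload 4.5 kg.
Tool frame: the origin (TCP) lies at the very end of the fingers, on their centre line; the grasp point (between the pads) lies 19 mm behind it; z points along the fingers, y is the line along which they close (so a half turn about z gives the same grasp; the last joint's range is limited). The gripper opens to 88 mm and grips with 3 to 60 N. Pads are 18 mm wide; open, the fingers measure 123 mm over their backs; the gripper's body (75 mm by 187 mm) begins 45 mm behind the grasp point.
Start: joints at [-1.295, 0.689, -0.195, 1.565, 0.157, 0.902, -0.215], TCP at [0.15, 0.607, 0.239] pointing down, gripper open.
Joint ranges: [-3.01, 3.01], [-0.46, 2.08], [-1.47, 1.51], [0.13, 2.56], [-1, 4.14], [0.04, 2.09], [-2.66, 2.66]. Speed limits (rad/s): [2.57, 2.57, 3.14, 3.14, 3.14, 3.14, 3.14].

## Interface

Orientations are given as a unit quaternion [x, y, z, w].
In Python, from plant import r gives the robot as it stands. The module is installed in compiled form; this text tells all that it offers.
- The arm moves only by the tool step_arm, never from a script. Its argument "increments" is a list of rows, each a list of 2 entries, a list of its own where there are three numbers: the shift along the world's x, y, z in cm, then the turn, a rotation vector about the world's x, y, z in degrees. A call has exactly 10 rows; each row shifts and turns the commanded pose from where the row before left it; what a row does not reach is not made up. A row lasts 1/10 s, in which the tool goes at most 50 mm and 8.59 degrees, less where a joint would pass 70% of its speed; a pose out of reach is approached as far as the arm can. A call is refused whole if a number of a shift passes 5 or a number of a turn 8.59, either way. A call with a gripper value outside its range is refused whole. "fingers" is the opening, from 0 (shut) to 1 (fully open), set as the call begins (left out, the last holds). The fingers move at their own pace and stop on an object; "grip_force" is the grip in N (left out, the last holds). Time passes only in rows, so rows that do not move let the fingers close, or fill a call up. It gives the time, the measured TCP pose, the force, the opening and the grip force at its end, in the units of the state.
- r.get_state(): the state, without advancing time (a new reading comes with each control period).
- r.snapshot(name): name is "side" or "top"; returns (picture, depth): 384x512x3 uint8, red, green, blue; 384x512 float32, m along the optical axis (not along the pixel's ray), 0 where there is no reading.
- r.calibration(name): a dict with "fov_y" (degrees; the focal length in pixels is half the picture's height over the tangent of half this angle, whatever the lens; pixels are square), "cx", "cy" (the principal point, pixels), "R" (3x3) and "t" (3): a world point X has camera coordinates R X + t. Camera axes: x right, y down, z forward; pixel columns grow to the right and rows downward; lengths in m; the calibration is good to about 2 mm. A picture is of the moment at which its call begins. calibration takes no time and is no camera call.
- r.finish_job(): hands the job in; it is judged then, once.
The state is a dict: "clock": time; "q": joint angles; "qd": joint speeds; "joint_torque": joint torques, N m; "tool_pos": TCP position; "eef_rot": TCP orientation; "contact_force": force on the tool from outside, world axes, zero at the start; "moment": the same for the moment, N m; "opening": opening from 0.0 (shut) to 1.0 (fully open); "finger_force": force on a finger pad.
Only numpy, scipy, OpenCV 4.12 (cv2) and the standard library are available. Lean on these libraries where they do the work, as an engineer would, in place of code of your own. Each camera call takes 0.05 s, during which the arm holds its last target. There are 200 camera calls.

## Task

Lay the loose wooden cover board on top of the pile in the tilted tray, flat on the pile and square against the tray's low fence; then set the steel weight flat on top of that board in the same way. The height of the pile is not known: each time lower the piece gently until you feel it touch before letting go, never dropping or ramming it, and leave the jar, bucket, brush and bone folder where they are.

Things in the scene. Friction and masses are not known exactly. Their poses are not given: they have to be found in the camera images.
- tray: The tray's stand, a plywood wedge 86 mm wide on a base board 150 x 122 x 9 mm fixed to the table. Origin under it on the table; x level, pointing uphill. In the tray lies a pile of wooden boards, 111 x 57 mm, flat on the bed, low end at the fence; it stays put and does not give. Its top is somewhere between 12 and 38 mm above the bed's floor, different every time.
- bed: The tray's tilted bed, sloping 30 degrees: x points uphill along the slope, y is level across it, z square to the slope (leaning to the low side). Origin on the bed's floor, mid width, at the foot of the fence's inner face, 45 mm above the table. The wooden fence closes the low side (x = -10 to 0 mm) and rises 62 mm along z; the uphill end is open, the floor ends at x = 130 mm.
- pocket (a point): Point on the bed's floor at bed x = 56 mm, mid width: the board belongs above it, long side along the bed's x, either end uphill. Pocket 66 mm wide between side cheeks 10 mm thick, 60 mm high at the corners (bed x = 0-22 and 92-114 mm) but only 6 mm high between, leaving room for fingers.
- board: The loose cover board: plain pale wood, 112 mm (x) by 58 mm (y) by 10 mm (z), 40 to 70 g, lying flat on the table. Origin at the centre of its underside. Can be gripped across its 58 mm width.
- weight: The pressing weight: a steel plate 108 mm (x) by 54 mm (y) by 12 mm thick with a dark wooden grip bar standing on its middle, the bar 60 mm long (x), 18 mm wide (y) and 28 mm high, so 40 mm high in all; 0.4 to 0.7 kg. It stands on the table. Origin at the centre of its underside.
- jar: Small lidded glass jar, 48 mm across and 70 mm high, a bystander. Origin under its centre.
- bucket: White lidded plastic bucket, 116 mm across and 120 mm high, a bystander. Origin under its centre.
- brush: Flat brush lying on the table, 190 mm long along its x, a bystander. Origin under its middle.
- folder: Bone folder, a flat white strip 150 mm (x) by 22 mm by 5 mm lying on the table, a bystander. Origin under its centre.
Things that resemble listed ones, but are neither listed nor needed, are in the scene too. Of the things that look like the board, take the one that is farthest to the robot's left at the start.

How it is judged:
By the outcome, as a careful person would: the job done as asked, in the order asked, and still so for the second after the job is handed in, with the robot touching nothing.
It also fails if it takes over 64 s, if anything falls off the work surface, if the arm or the gripper's body presses on something with over 40 N, if the wrist force passes 120 N, or if a joint passes its speed limit or range.

## Working session

There is one attempt and no reset: what is moved stays moved. The work goes in short steps, Python scripts to look and compute and a tool call to move; the robot and the scene stay as the last step left them, time stands still between calls to the robot, and variables do not carry over. Pictures are saved under pics/ and viewed, at most 11 in all, crops included, and the job is handed in when it is done.

Besides the shell and the picture viewer there is one more tool, called after ">>>" as name(argument=value, ...), one argument or row to a line, values as JSON. step_arm: Moves the arm, as the interface text tells. Its arguments: {"type":"object","properties":{"increments":{"type":"array","items":{"type":"array"}},"fingers":{"type":"number"},"grip_force":{"type":"number"}},"required":["increments"]}

```bash
mkdir -p pics; cat > h.py <<'E'
import numpy as np,cv2
from plant import r
def cam(n):
    c=r.calibration(n);c['f']=192/np.tan(np.radians(c['fov_y']/2));c['R']=np.array(c['R']);c['t']=np.array(c['t']);return c
def cloud(n,d):
    c=cam(n);v,u=np.mgrid[0:384,0:512]
    P=np.stack([(u-c['cx'])/c['f']*d,(v-c['cy'])/c['f']*d,d],-1)
    return (P-c['t'])@c['R']
def snap(n,name):
    p,d=r.snapshot(n);cv2.imwrite(f'pics/{name}.png',cv2.resize(p[:,:,::-1],(780,585),interpolation=cv2.INTER_CUBIC));np.savez(f'{name}.npz',p=p,d=d);return p,d
E
python3 - <<'E'
from h import *
for n in('top','side'):
    p,d=snap(n,n+'0');c=cam(n);print(n,c['R'].round(3).tolist(),(-c['R'].T@c['t']).round(3),c['f'],(d>0).mean())
print(r.get_state())
E
```

```text
top [[0.02, -1.0, 0.019], [-0.994, -0.022, -0.107], [0.107, -0.017, -0.994]] [ 0.415 -0.021  1.454] 442.2677283270687 0.9959309895833334
side [[0.788, -0.616, -0.02], [-0.378, -0.458, -0.805], [0.486, 0.641, -0.593]] [ 0.024 -0.732  0.732] 368.63814731637774 0.9959564208984375
{'clock': 0.1, 'q': array([-1.2951669 ,  0.68991017, -0.19449586,  1.56621056,  0.15732355,
        0.90249255, -0.21511172]), 'qd': array([-1.09812554e-03, -3.36665807e-03, -1.48094295e-03, -4.15826562e-03,
        6.53889637e-04,  7.63722740e-05,  1.32643395e-04]), 'joint_torque': array([-2.75521495e-03, -5.28504503e+01, -1.27139881e+00, -1.53838384e+01,
       -5.26214240e-02,  2.03775744e-03,  3.89441345e-05]), 'tool_pos': array([0.14960244, 0.60626354, 0.23799119]), 'eef_rot': array([ 1.20592026e-01,  9.92701818e-01, -8.14348838e-04, -2.37850606e-05]), 'contact_force': array([-0.19311041, -0.34943317, -0.18201883]), 'moment': array([-0.00784683, -0.00948894,  0.01794039]), 'finger_force': 0.0, 'opening': 0.9988397786024202}
```

View pics/top0.png

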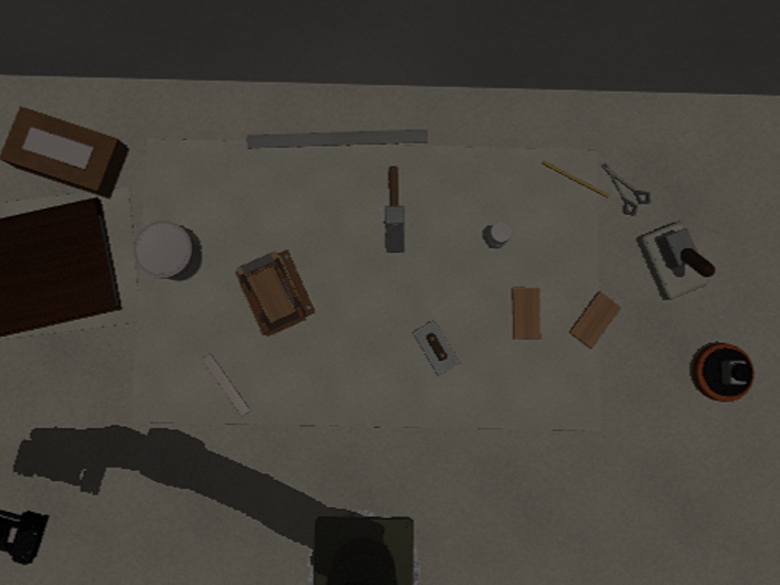

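View pics/side0.png

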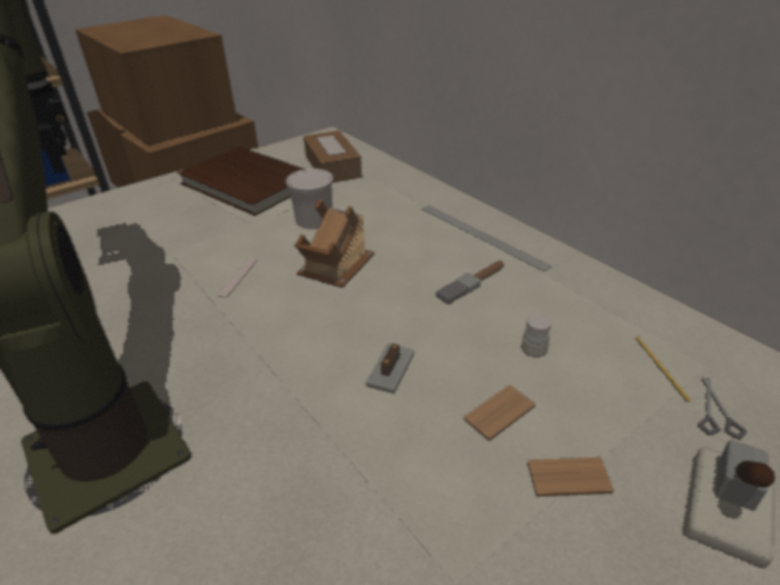

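The top view (780x585) shows two pale boards at (526,313) and (595,320); the one farther left is at (526,313). The weight is at (436,347), the tray at (275,292), the bucket at (163,250) and the jar at (497,235). The side view agrees. Next I'll measure them.

```bash
cat > meas.py <<'E'
from h import *
z=np.load('top0.npz');p,d=z['p'],z['d'];W=cloud('top',d)
s=512/780
flat=W[int(400*s),int(360*s)];print('table',flat.round(4), W[int(380*s),int(560*s)].round(4))
def obj(u,v,h,lo,hi):
    u,v,h=[int(a*s) for a in(u,v,h)]
    m=np.zeros(d.shape,bool);m[v-h:v+h,u-h:u+h]=1
    m&=(W[...,2]>lo)&(W[...,2]<hi)
    n,l,st,c=cv2.connectedComponentsWithStats(m.astype(np.uint8));k=1+np.argmax(st[1:,4]);P=W[l==k]
    (cx,cy),(w,h2),a=cv2.minAreaRect((P[:,:2]*1000).astype(np.float32));
    bx=cv2.boxPoints(((cx,cy),(w,h2),a))
    e=[bx[1]-bx[0],bx[2]-bx[1]];L=max(e,key=np.linalg.norm)
    print((u,v),'c',round(cx,1),round(cy,1),'size',round(w,1),round(h2,1),'longdir',round(np.degrees(np.arctan2(L[1],L[0])),1),'z',np.median(P[:,2]).round(4),'mean',P.mean(0).round(4),len(P))
obj(526,313,36,.005,.03);obj(595,320,36,.005,.03)
obj(436,347,36,.006,.03);obj(436,347,36,.028,.06)
obj(163,250,50,.08,.2)
# tray
m=np.zeros(d.shape,bool);m[int(240*s):int(345*s),int(225*s):int(325*s)]=1
m&=W[...,2]>.02
for n in ('top','side'):
  if n=='side':
    z2=np.load('side0.npz');d2=z2['d'];V=cloud('side',d2);m=np.zeros(d2.shape,bool);m[int(190*s):int(290*s),int(290*s):int(380*s)]=1;m&=V[...,2]>.02
  else: V=W
  P=V[m];best=None;rng=np.random.default_rng(0)
  P=P[(np.linalg.norm(P[:,:2]-np.median(P[:,:2],0),axis=1)<.12)]
  for _ in range(3000):
    a,b,c=P[rng.choice(len(P),3,False)];nn=np.cross(b-a,c-a);l=np.linalg.norm(nn)
    if l<1e-6:continue
    nn/=l;nn*=np.sign(nn[2])
    if abs(nn[2]-.866)>.06:continue
    k=abs((P-a)@nn)<.003
    if best is None or k.sum()>best.sum():best=k
  Q=P[best];c=Q.mean(0);nn=np.linalg.svd(Q-c)[2][2];nn*=np.sign(nn[2])
  up=-nn[:2]/np.linalg.norm(nn[:2]);print(n,len(P),len(Q),'c',c.round(4),'n',nn.round(3),'tilt',np.degrees(np.arccos(nn[2])).round(2),'upyaw',np.degrees(np.arctan2(up[1],up[0])).round(2))
  ux=np.array([*up,0]);yv=np.array([-up[1],up[0],0])
  print('  highest pts', P[np.argsort(-P[:,2])[:5]].round(3).tolist())
  # base/footprint
u0,v0=int(215*s),int(240*s)
im=p[int(235*s):int(350*s),int(215*s):int(335*s),::-1]
a=cv2.resize(im,(400,383),interpolation=cv2.INTER_CUBIC)
q=z2['p'][int(185*s):int(300*s),int(280*s):int(390*s),::-1];b=cv2.resize(q,(380,383),interpolation=cv2.INTER_CUBIC)
cv2.imwrite('pics/tray.png',np.clip(np.hstack([a,b])*1.8,0,255).astype(np.uint8))
np.save('m.npy',m)
E
python3 meas.py
```

```text
table [ 0.3464  0.0128 -0.0058] [ 0.3972 -0.4145  0.0031]
(345, 205) c 536.7 -343.0 size 112.4 62.5 longdir 1.2 z 0.0088 mean [ 0.5369 -0.3428  0.0091] 536
(390, 210) c 527.8 -490.1 size 62.5 114.7 longdir -37.4 z 0.0093 mean [ 0.5277 -0.4917  0.0095] 529
(286, 227) c 461.3 -149.5 size 108.2 58.8 longdir 30.4 z 0.0105 mean [ 0.4601 -0.1486  0.0111] 417
(286, 227) c 460.7 -148.3 size 59.5 18.0 longdir 32.3 z 0.038 mean [ 0.4607 -0.1482  0.0376] 106
(106, 164) c 642.3 410.5 size 116.8 113.2 longdir 43.1 z 0.1149 mean [0.6412 0.4097 0.1143] 1175
top 1462 487 c [0.5579 0.1924 0.0956] n [-0.438 -0.216  0.873] tilt 29.23 upyaw 26.32
  highest pts [[0.602, 0.169, 0.158], [0.565, 0.241, 0.154], [0.571, 0.245, 0.153], [0.6, 0.172, 0.152], [0.606, 0.173, 0.151]]
side 1395 364 c [0.5617 0.1979 0.0993] n [-0.466 -0.19   0.864] tilt 30.21 upyaw 22.19
  highest pts [[0.602, 0.176, 0.154], [0.57, 0.242, 0.153], [0.597, 0.175, 0.153], [0.606, 0.177, 0.152], [0.574, 0.242, 0.152]]
```

```bash
ls pics
```

```text
side0.png
top0.png
tray.png
```

View pics/tray.png

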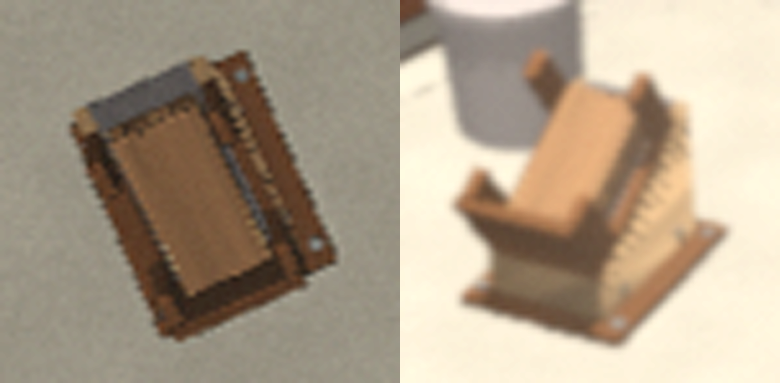

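The crop shows the low fence near the robot (bottom), uphill to the upper left, with the pile visible between the four corner cheeks. I'll take one refinement measurement of the tray and pile rectangle, and of the base board edges, in both views.

```bash
cat > m2.py <<'E'
from h import *
s=512/780
def rays(n,u,v):
    c=cam(n);D=np.stack([(u-c['cx'])/c['f'],(v-c['cy'])/c['f'],np.ones(len(u))],-1)@c['R'];return -c['R'].T@c['t'],D
def onplane(n,u,v,nn,k):
    o,D=rays(n,u,v);return o+D*((k-o@nn)/(D@nn))[:,None]
T=np.radians(24.3)
for n,(u0,v0,u1,v1) in {'top':(225,240,325,345),'side':(290,190,380,290)}.items():
    z=np.load(n+'0.npz');p,d=z['p'],z['d'];W=cloud(n,d)
    yaw=T
    for it in range(3):
        c,si=np.cos(yaw),np.sin(yaw);ux=np.array([.866*c,.866*si,.5]);uy=np.array([-si,c,0]);nn=np.array([-.5*c,-.5*si,.866])
        m=np.zeros(d.shape,bool);m[int(v0*s):int(v1*s),int(u0*s):int(u1*s)]=1
        m&=W[...,2]>.05
        hh=W@nn
        if it==0:
            H,e=np.histogram(hh[m],np.arange(-.5,.2,.002));k=e[np.argmax(np.convolve(H,[1,1,1],'same'))]+.001
        m&=abs(hh-k)<.006; k=np.median(hh[m&(abs(hh-k)<.004)])
        m=cv2.morphologyEx(m.astype(np.uint8),cv2.MORPH_OPEN,np.ones((5,5)))
        l=cv2.connectedComponentsWithStats(m);j=1+np.argmax(l[2][1:,4]);v,u=np.nonzero(l[1]==j)
        P=onplane(n,u.astype(float),v.astype(float),nn,k)
        (a,b),(w,h),an=cv2.minAreaRect((np.stack([P@ux,P@uy],1)*1000).astype(np.float32))
        if w<h:w,h,an=h,w,an-90
        an=(an+90)%180-90
        C=ux*a/1000+uy*b/1000+nn*k
        print(n,'yaw',np.degrees(yaw).round(2),'rect',round(w,1),round(h,1),'ang',round(an,2),'C',C.round(4),'h',((C[2]-.07275)/.866).round(4),len(u))
        yaw+=np.radians(an)
    # base board on z=.009: reddish mask
    hsv=cv2.cvtColor(p,cv2.COLOR_RGB2HSV);m=np.zeros(d.shape,np.uint8);m[int(v0*s)-8:int(v1*s)+10,int(u0*s)-8:int(u1*s)+10]=1
    print(' hsv table',hsv[int(400*s),int(360*s)])
    bm=((hsv[...,1]>70)&(m>0)&(W[...,2]<.02)).astype(np.uint8);v,u=np.nonzero(bm)
    P=onplane(n,u.astype(float),v.astype(float),np.array([0,0,1.]),.009)
    R=cv2.minAreaRect((P[:,:2]*1000).astype(np.float32));print(' base',np.round(R[0],1),np.round(R[1],1),round(R[2],1),len(u))
    for nm,cen,zz in(('board',(.537,-.343),.01),('weight',(.461,-.149),.012)):
        m=((np.linalg.norm(W[...,:2]-cen,axis=2)<.08)&((hsv[...,1]>70) if nm=='board' else (W[...,2]>.005))).astype(np.uint8)
        v,u=np.nonzero(cv2.morphologyEx(m,cv2.MORPH_OPEN,np.ones((3,3))));P=onplane(n,u.astype(float),v.astype(float),np.array([0,0,1.]),zz)
        R=cv2.minAreaRect((P[:,:2]*1000).astype(np.float32));print(' ',nm,np.round(R[0],1),np.round(R[1],1),round(R[2],1))
E
python3 m2.py
```

```text
top yaw 24.3 rect 112.3 55.7 ang -0.18 C [0.5572 0.1939 0.0954] h 0.0261 478
top yaw 24.12 rect 113.1 55.9 ang 1.66 C [0.5575 0.1931 0.0953] h 0.026 482
top yaw 25.78 rect 116.4 55.6 ang 0.22 C [0.5562 0.1923 0.094 ] h 0.0245 442
 hsv table [20 34 89]
 base [576.1 203.2] [158.1 122.2] 25.6 339
  board [ 538.  -341.4] [110.   57.5] 2.5
  weight [ 460.2 -147.8] [107.   55.8] 30.9
side yaw 24.3 rect 94.8 58.8 ang 8.68 C [0.5649 0.197  0.1007] h 0.0322 322Traceback (most recent call last):
  File "m2.py", line 20, in <module>
    l=cv2.connectedComponentsWithStats(m);j=1+np.argmax(l[2][1:,4]);v,u=np.nonzero(l[1]==j)
                                              ~~~~~~~~~^^^^^^^^^^^^
    return _wrapfunc(a, 'argmax', axis=axis, out=out, **kwds)
    return bound(*args, **kwds)
ValueError: attempt to get argmax of an empty sequence
```

>>> step_arm(
  increments=[
    [[3.5,-3.0,0],[0,0,1.6]],
    [[3.5,-3.0,0],[0,0,1.6]],
    [[3.5,-3.0,0],[0,0,1.6]],
    [[3.5,-3.0,0],[0,0,1.6]],
    [[3.5,-3.0,0],[0,0,1.6]],
    [[3.5,-3.0,0],[0,0,1.6]],
    [[3.5,-3.0,0],[0,0,1.6]],
    [[3.5,-3.0,0],[0,0,1.6]],
    [[3.5,-3.0,0],[0,0,1.6]],
    [[3.5,-3.0,0],[0,0,1.6]],
  ],
  fingers=1,
)

```text
clock: 1.1
tool_pos: [0.5007, 0.3052, 0.2385]
eef_rot: [-0.019, 1.0, -0.0, -0.0]
contact_force: [1.2, 1.2, -0.2]
opening: 1.001
finger_force: 0.0
```

>>> step_arm(
  increments=[
    [[0.4,-4.5,0],[0,0,0]],
    [[0.4,-4.5,0],[0,0,0]],
    [[0.4,-4.5,0],[0,0,0]],
    [[0.4,-4.5,0],[0,0,0]],
    [[0.4,-4.5,0],[0,0,0]],
    [[0.4,-4.5,0],[0,0,0]],
    [[0.4,-4.5,0],[0,0,0]],
    [[0.4,-4.5,0],[0,0,0]],
    [[0.4,-4.5,0],[0,0,0]],
    [[0.4,-4.5,0],[0,0,0]],
  ],
)

```text
clock: 2.1
tool_pos: [0.5393, -0.1451, 0.2385]
eef_rot: [-0.019, 1.0, 0.0, -0.0]
contact_force: [1.2, -0.2, -0.4]
opening: 0.998
finger_force: 0.0
```

>>> step_arm(
  increments=[
    [[0,-3.3,0],[0,0,0]],
    [[0,-3.3,0],[0,0,0]],
    [[0,-3.3,0],[0,0,0]],
    [[-0.1,-3.3,-2],[0,0,0]],
    [[-0.1,-3.3,-3],[0,0,0]],
    [[0,-3.2,-3],[0,0,0]],
    [[0,0,-4],[0,0,0]],
    [[0,0,-4],[0,0,0]],
    [[0,0,-3],[0,0,0]],
    [[0,0,-1],[0,0,0]],
  ],
)

```text
clock: 3.1
tool_pos: [0.5351, -0.339, 0.0351]
eef_rot: [-0.019, 1.0, 0.002, -0.003]
contact_force: [-0.5, 0.6, -0.4]
opening: 1.001
finger_force: 0.0
```

```bash
python3 - <<'E'
from h import *
p,d=r.snapshot('side');a=p[190:370,250:450,::-1];p,d=r.snapshot('top');b=p[140:260,290:410,::-1]
cv2.imwrite('pics/g1.png',np.clip(np.hstack([cv2.resize(a,(440,396)),cv2.resize(b,(350,396))])*1.7,0,255).astype(np.uint8))
E
```

```text
(no output)
```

View pics/g1.png

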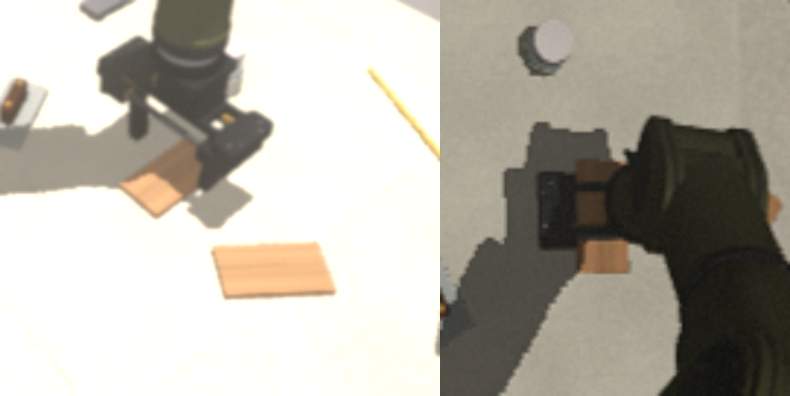

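The gripper straddles the correct board, the upper-left one, with both fingers clear of it. Lowering and gripping.

>>> step_arm(
  increments=[
    [[0.1,-0.2,-0.8],[0,0,0]],
    [[0,0,-0.8],[0,0,0]],
    [[0,0,-0.8],[0,0,0]],
    [[0,0,-0.5],[0,0,0]],
    [[0,0,-0.2],[0,0,0]],
    [[0,0,-0.05],[0,0,0]],
    [[0,0,0],[0,0,0]],
    [[0,0,0],[0,0,0]],
    [[0,0,0],[0,0,0]],
    [[0,0,0],[0,0,0]],
  ],
)

```text
clock: 4.2
tool_pos: [0.5387, -0.3422, 0.0074]
eef_rot: [-0.019, 1.0, -0.0, 0.0]
contact_force: [-1.3, 0.3, 0.3]
opening: 0.998
finger_force: 0.0
```

>>> step_arm(
  increments=[
    [[0,0,0],[0,0,0]],
    [[0,0,0],[0,0,0]],
    [[0,0,0],[0,0,0]],
    [[0,0,0],[0,0,0]],
    [[0,0,0],[0,0,0]],
    [[0,0,0],[0,0,0]],
    [[0,0,0],[0,0,0]],
    [[0,0,0],[0,0,0]],
    [[0,0,0],[0,0,0]],
    [[0,0,0],[0,0,0]],
  ],
  fingers=0,
  grip_force=25,
)

```text
clock: 5.2
tool_pos: [0.5386, -0.3421, 0.0072]
eef_rot: [-0.019, 1.0, 0.0, -0.0]
contact_force: [0.2, 0.3, 0.2]
opening: 0.649
finger_force: 25.0
```

Tips are at z = 7 mm, so the grip is too shallow. Regripping 5 mm lower.

>>> step_arm(
  increments=[
    [[0,0,0],[0,0,0]],
    [[0,0,0],[0,0,0]],
    [[0,0,0],[0,0,0]],
    [[0,0,-0.1],[0,0,0]],
    [[0,0,-0.1],[0,0,0]],
    [[0,0,-0.1],[0,0,0]],
    [[0,0,-0.1],[0,0,0]],
    [[0,0,-0.1],[0,0,0]],
    [[0,0,0],[0,0,0]],
    [[0,0,0],[0,0,0]],
  ],
  fingers=0.75,
)

```text
clock: 6.2
tool_pos: [0.5386, -0.3422, 0.0022]
eef_rot: [-0.019, 1.0, 0.0, -0.0]
contact_force: [-1.0, 0.4, 0.0]
opening: 0.753
finger_force: 0.0
```

>>> step_arm(
  increments=[
    [[0,0,0],[0,0,0]],
    [[0,0,0],[0,0,0]],
    [[0,0,0],[0,0,0]],
    [[0,0,0],[0,0,0]],
    [[0,0,0],[0,0,0]],
    [[0,0,0],[0,0,0]],
    [[0,0,1],[0,0,0]],
    [[0,0,3],[0,0,0]],
    [[0,0,4],[0,0,0]],
    [[0,0,4],[0,0,0]],
  ],
  fingers=0,
  grip_force=25,
)

```text
clock: 7.2
tool_pos: [0.5382, -0.3419, 0.1238]
eef_rot: [-0.019, 1.0, 0.0, -0.0]
contact_force: [1.2, -0.8, 0.4]
opening: 0.656
finger_force: 25.0
```

>>> step_arm(
  increments=[
    [[-0.1,4,1],[0,0,2.3]],
    [[-0.1,4,1],[0,0,2.3]],
    [[-0.1,4,1],[0,0,2.3]],
    [[-0.1,4,1],[0,0,2.3]],
    [[-0.1,4,1],[0,0,2.3]],
    [[-0.1,4,1],[0,0,2.3]],
    [[-0.1,4,1],[0,0,2.3]],
    [[-0.1,4,1],[0,0,2.3]],
    [[-0.1,4,1],[0,0,2.2]],
    [[-0.1,4,1],[0,0,2.2]],
  ],
)

```text
clock: 8.2
tool_pos: [0.5283, 0.0594, 0.2234]
eef_rot: [-0.217, 0.976, -0.0, 0.0]
contact_force: [1.5, -0.1, -0.8]
opening: 0.656
finger_force: 25.0
```

>>> step_arm(
  increments=[
    [[-0.1,1.7,0],[1.81,-3.88,0]],
    [[-0.1,1.7,0],[1.81,-3.88,0]],
    [[-0.1,1.7,0],[1.81,-3.88,0]],
    [[-0.1,1.7,0],[1.81,-3.88,0]],
    [[-0.1,1.7,-0.5],[1.81,-3.88,0]],
    [[-0.1,1.7,-1],[1.81,-3.88,0]],
    [[-0.1,1.6,-2],[1.82,-3.91,0]],
    [[0,0,-1.5],[0,0,0]],
    [[0,0,0],[0,0,0]],
    [[0,0,0],[0,0,0]],
  ],
)

```text
clock: 9.2
tool_pos: [0.4991, 0.1387, 0.1825]
eef_rot: [-0.218, 0.964, 0.033, 0.15]
contact_force: [-0.1, 0.8, 0.3]
opening: 0.65
finger_force: 25.0
```

```bash
cat > look.py <<'E'
from h import *
import sys
k=sys.argv[1]
p1,d1=r.snapshot('side');p2,d2=r.snapshot('top')
np.savez(k+'.npz',p1=p1,d1=d1,p2=p2,d2=d2)
a=p1[115:205,180:270,::-1];b=p2[145:235,140:230,::-1]
cv2.imwrite(f'pics/{k}.png',np.clip(np.hstack([cv2.resize(a,(395,395),interpolation=2),cv2.resize(b,(395,395),interpolation=2)])*1.8,0,255).astype(np.uint8))
E
python3 look.py h1
```

```text
(no output)
```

View pics/h1.png

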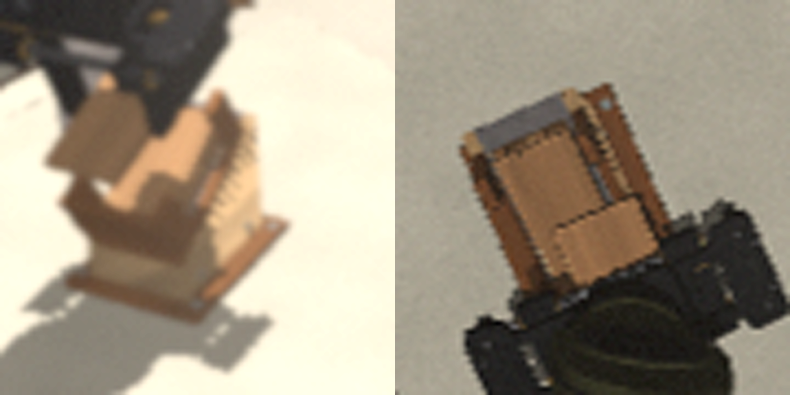

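The board is held level in the fingers. The arm stopped short (17.7° tilt), so I'm checking whether that is a speed limit or a joint limit.

```bash
python3 - <<'E'
from h import *
s=r.get_state();print(s['clock'],s['q'].round(3),s['qd'].round(3),s['tool_pos'],s['eef_rot'])
E
```

```text
9.3 [-0.24   0.576 -0.155  2.232  1.098  0.067  0.569] [ 0.003 -0.005 -0.001 -0.     0.008 -0.007 -0.009] [0.49943993 0.13890811 0.18285475] [-0.21738398  0.96384174  0.03317317  0.15050862]
```

```bash
cat > fk.py <<'E'
import numpy as np, itertools
from scipy.spatial.transform import Rotation as Ro
from scipy.optimize import least_squares
D=[([-1.2951669,.68991017,-.19449586,1.56621056,.15732355,.90249255,-.21511172],[.14960244,.60626354,.23799119],[.120592,.992702,-.000814,-.0000238]),
([-.24,.576,-.155,2.232,1.098,.067,.569],[.49943993,.13890811,.18285475],[-.21738398,.96384174,.03317317,.15050862])]
S=None
def fk(q,S,L):
    s3,s5,s7,k=S;R=Ro.from_euler('z',-q[0])*Ro.from_euler('y',q[1])
    p=np.array([0,0,L[0]])+R.apply([0,0,L[1]])
    R=R*Ro.from_euler('z',s3*q[2])*Ro.from_euler('y',q[3]);p=p+R.apply([0,0,L[2]])
    R=R*Ro.from_euler('z',s5*q[4])*Ro.from_euler('y',q[5]);p=p+R.apply([0,0,L[3]])
    return p,R*Ro.from_euler('z',s7*q[6]+k)
if __name__=='__main__':
    for s in itertools.product([1,-1],[1,-1],[1,-1]):
        f=lambda x:np.concatenate([np.r_[(fk(q,(*s,x[4]),x[:4])[0]-p)*5,(fk(q,(*s,x[4]),x[:4])[1].inv()*Ro.from_quat(e)).as_rotvec()] for q,p,e in D])
        b=min((least_squares(f,[.35,.4,.4,.25,k]) for k in(0,1.57,3.14,-1.57)),key=lambda o:o.cost)
        print(s,b.cost.round(6),b.x.round(4))
E
python3 fk.py
```

```text
(1, 1, 1) 2.069626 [-0.3912  0.8613  0.1081  0.0075  2.9126]
(1, 1, -1) 0.97815 [-0.3912  0.8613  0.1081  0.0075  0.1263]
(1, -1, 1) 0.654362 [-0.4922  0.8785  0.1082 -0.0836  0.9665]
(1, -1, -1) 0.123198 [-0.4922  0.8785  0.1082 -0.0836  1.3205]
(-1, 1, 1) 1.908047 [-0.282   0.8025  0.1695  0.0223  3.166 ]
(-1, 1, -1) 1.064849 [-0.282   0.8025  0.1695  0.0223  0.3735]
(-1, -1, 1) 0.637141 [-0.0656  0.7311  0.2144  0.1487  1.2167]
(-1, -1, -1) 0.022013 [-0.0656  0.7311  0.2144  0.1487  1.5706]
```

```bash
cat >> fk.py <<'E'
    S=(-1,-1,-1,np.pi/2)
    for q,p,e in D:
        R=fk(q,S,[0]*4)[1];print('rot err deg',np.degrees((R.inv()*Ro.from_quat(e)).as_rotvec()).round(2),'z',R.apply([0,0,1]).round(3),Ro.from_quat(e).apply([0,0,1]).round(3))
    f=lambda x:np.concatenate([fk(q,S,x)[0]-p for q,p,e in D]+[(x-[.35,.4,.4,.25])*1e-3])
    o=least_squares(f,[.35,.4,.4,.25]);print(o.x.round(4),(o.fun[:6]*1000).round(1))
E
python3 fk.py | tail -3
```

```text
rot err deg [-0.  0. -0.] z [-0.    -0.002 -1.   ] [-0.    -0.002 -1.   ]
rot err deg [-0.01 -0.04 -0.02] z [ 0.275  0.129 -0.953] [ 0.276  0.129 -0.952]
[-0.0656  0.7311  0.2144  0.1487] [-18.6   9.2 -21.5 -11.4  16.6  21.5]
```

```bash
cat > plan.py <<'E'
from fk import *
q=D[1][0];A=Ro.from_euler('z',-q[0])*Ro.from_euler('y',q[1])*Ro.from_euler('z',-q[2])*Ro.from_euler('y',q[3])
f=A.apply([0,0,1]);print('forearm',f.round(3),'tilt',np.degrees(np.arccos(-f[2])))
B=Ro.from_euler('z',np.radians(25))
def tgt(roll,tilt):  # tool: y along bed y, tilted, then extra roll about bed x-horizontal
    ty=B.apply([0,1,0]);bx=B.apply([1,0,0])
    down=Ro.from_matrix(np.stack([-bx,ty,[0,0,-1]],1))
    return Ro.from_rotvec(np.radians(roll)*bx)*Ro.from_rotvec(-np.radians(tilt)*ty)*down
for roll in(-25,0,25):
  for tilt in(0,15,30,40):
    M=(A.inv()*tgt(roll,tilt));e=M.as_euler('ZYZ')
    print(roll,tilt,'q5',(-e[0]).round(2),'q6',e[1].round(2),'q7',(-(e[2]-np.pi/2)).round(2), ' +-2pi')
E
python3 plan.py
```

```text
forearm [ 0.281  0.194 -0.94 ] tilt 19.995681887543224
-25 0 q5 1.08 q6 0.6 q7 0.64  +-2pi
-25 15 q5 1.55 q6 0.48 q7 0.24  +-2pi
-25 30 q5 2.12 q6 0.48 q7 -0.26  +-2pi
-25 40 q5 2.44 q6 0.55 q7 -0.55  +-2pi
0 0 q5 0.25 q6 0.35 q7 1.4  +-2pi
0 15 q5 0.69 q6 0.1 q7 0.96  +-2pi
0 30 q5 2.93 q6 0.19 q7 -1.26  +-2pi
0 40 q5 3.08 q6 0.36 q7 -1.41  +-2pi
25 0 q5 -0.79 q6 0.5 q7 2.37  +-2pi
25 15 q5 -1.34 q6 0.37 q7 2.86  +-2pi
25 30 q5 -2.06 q6 0.38 q7 3.54  +-2pi
25 40 q5 -2.42 q6 0.48 q7 3.86  +-2pi
```

>>> step_arm(
  increments=[
    [[0,0,1],[-4.5,-2.1,0]],
    [[0,0,1],[-4.5,-2.1,0]],
    [[0,0,1],[-4.5,-2.1,0]],
    [[0,0,1],[-4.5,-2.1,0]],
    [[0,0,1],[-4.5,-2.1,0]],
    [[0,0,0],[1.7,-3.6,0]],
    [[0,0,0],[1.7,-3.6,0]],
    [[0,0,0],[1.7,-3.6,0]],
    [[0,0,0],[1.7,-3.6,0]],
    [[0,0,0],[1.7,-3.6,0]],
  ],
)

```text
clock: 10.3
tool_pos: [0.5029, 0.1346, 0.2345]
eef_rot: [-0.209, 0.913, -0.16, 0.312]
contact_force: [-0.3, -0.1, -0.2]
opening: 0.652
finger_force: 25.0
```

```bash
cat > go.py <<'E'
import sys
from fk import *
from plant import r
s=r.get_state();R=Ro.from_quat(s['eef_rot']);print(s['clock'],s['q'].round(2),'pos',s['tool_pos'].round(4))
yaw=float(sys.argv[1]);B=Ro.from_euler('z',np.radians(yaw));bx,ty=B.apply([1,0,0]),B.apply([0,1,0])
G=Ro.from_rotvec(-np.radians(30)*ty)*Ro.from_matrix(np.stack([-bx,ty,[0,0,-1]],1))
print('turn needed deg',np.degrees((G*R.inv()).as_rotvec()).round(2))
ux=np.array([.866*bx[0],.866*bx[1],.5]);nn=np.array([-.5*bx[0],-.5*bx[1],.866])
if len(sys.argv)>2:
    a=[float(x) for x in sys.argv[2:8]];t=np.array(a[:3])+ux*a[3]+ty*a[4]+nn*a[5];dp=t-s['tool_pos']
    print('target',t.round(4),'shift cm',(dp*100).round(2),'in bed mm',(np.array([dp@ux,dp@ty,dp@nn])*1000).round(1))
print('F bed',np.round([s['contact_force']@v for v in(ux,ty,nn)],2),'ux',ux.round(3),'uy',ty.round(3),'n',nn.round(3))
E
python3 go.py 25 .5573 .193 .0953 .004 0 .077
```

```text
10.3 [-0.75  0.57  0.09  2.45  2.12  0.61 -0.75] pos [0.5029 0.1346 0.2345]
turn needed deg [21.91 12.53  5.91]
target [0.5255 0.1782 0.164 ] shift cm [ 2.27  4.36 -7.05] in bed mm [ -1.5  29.9 -80.5]
F bed [-0.33  0.01  0.01] ux [0.785 0.366 0.5  ] uy [-0.423  0.906  0.   ] n [-0.453 -0.211  0.866]
```

>>> step_arm(
  increments=[
    [[0.25,0.45,0],[2.2,1.25,0.59]],
    [[0.25,0.45,0],[2.2,1.25,0.59]],
    [[0.25,0.45,0],[2.2,1.25,0.59]],
    [[0.25,0.45,0],[2.2,1.25,0.59]],
    [[0.25,0.45,0],[2.2,1.25,0.59]],
    [[0.25,0.45,0],[2.2,1.25,0.59]],
    [[0.25,0.45,-1],[2.2,1.25,0.59]],
    [[0.25,0.45,-1],[2.2,1.25,0.59]],
    [[0.2,0.4,-1],[2.2,1.25,0.59]],
    [[0.1,0.4,-1],[2.1,1.25,0.59]],
  ],
)

```text
clock: 11.3
tool_pos: [0.5262, 0.1776, 0.1942]
eef_rot: [-0.21, 0.943, 0.055, 0.252]
contact_force: [-0.1, 0.4, -1.1]
opening: 0.653
finger_force: 25.0
```

```bash
python3 go.py 25 .5573 .193 .0953 .004 0 .077
```

```text
11.3 [-0.17  0.61 -0.35  2.31  2.55  0.33 -0.93] pos [0.5262 0.1776 0.1942]
turn needed deg [ 0.15 -0.1  -0.05]
target [0.5255 0.1782 0.164 ] shift cm [-0.07  0.06 -3.02] in bed mm [-15.4   0.8 -25.9]
F bed [-0.53  0.38 -1.02] ux [0.785 0.366 0.5  ] uy [-0.423  0.906  0.   ] n [-0.453 -0.211  0.866]
```

>>> step_arm(
  increments=[
    [[0,0,-0.6],[0,0,0]],
    [[0,0,-0.6],[0,0,0]],
    [[0,0,-0.6],[0,0,0]],
    [[0,0,-0.6],[0,0,0]],
    [[0,0,-0.6],[0,0,0]],
    [[0,0,0],[0,0,0]],
    [[0,0,0],[0,0,0]],
    [[0,0,0],[0,0,0]],
    [[0,0,0],[0,0,0]],
    [[0,0,0],[0,0,0]],
  ],
)

```text
clock: 12.3
tool_pos: [0.5251, 0.1775, 0.1634]
eef_rot: [-0.211, 0.943, 0.054, 0.25]
contact_force: [0.3, 0.4, -1.4]
opening: 0.652
finger_force: 25.0
```

```bash
python3 look.py h2;python3 go.py 25 .5573 .193 .0953 .004 0 .077
```

```text
12.4 [-0.15  0.68 -0.39  2.34  2.59  0.43 -0.96] pos [0.5251 0.1774 0.1634]
turn needed deg [ 0.31 -0.21 -0.1 ]
target [0.5255 0.1782 0.164 ] shift cm [0.04 0.08 0.06] in bed mm [0.9 0.5 0.2]
F bed [ 0.34 -0.52 -1.18] ux [0.785 0.366 0.5  ] uy [-0.423  0.906  0.   ] n [-0.453 -0.211  0.866]
```

View pics/h2.png

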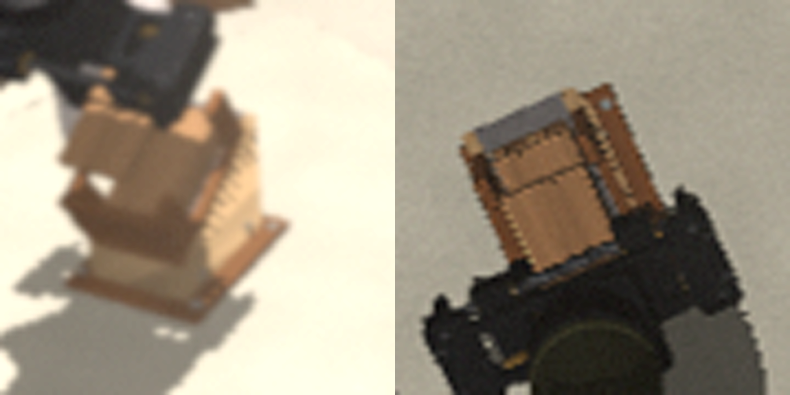

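The board hangs parallel above the pocket. In the top view (right half) its uphill edge runs from (500,195) to (588,160). Quantifying the lateral offset, skew and x position before descending.

```bash
cat > chk.py <<'E'
from h import *
import sys
f,off=sys.argv[1],float(sys.argv[2])
z=np.load(f+'.npz');p,d=z['p2'],z['d2'];W=cloud('top',d)
yaw=np.radians(25);c,s=np.cos(yaw),np.sin(yaw);ux=np.array([.866*c,.866*s,.5]);uy=np.array([-s,c,0]);nn=np.array([-.5*c,-.5*s,.866])
C=np.array([.5573,.193,.0953]);K=cam('top');o=-K['R'].T@K['t']
v,u=np.mgrid[0:384,0:512];Dr=np.stack([(u-K['cx'])/K['f'],(v-K['cy'])/K['f'],np.ones(u.shape)],-1)@K['R']
hsv=cv2.cvtColor(p,cv2.COLOR_RGB2HSV)
def fit(off,tol,name,xl,xh):
    h=(W-C)@nn;m=(abs(h-off)<tol)&(hsv[...,1]>60)
    P=o+Dr*(((C@nn+off)-o@nn)/(Dr@nn))[...,None]-C
    X,Y=P@ux*1000,P@uy*1000;m&=(abs(Y)<45)&(X>xl)&(X<xh)
    m=cv2.morphologyEx(m.astype(np.uint8),cv2.MORPH_OPEN,np.ones((3,3)));n,l,st,_=cv2.connectedComponentsWithStats(m);m=l==1+np.argmax(st[1:,4])
    xs,ys=X[m],Y[m];b=np.arange(np.floor(xs.min()/4)*4,xs.max()-4,4)
    lo=[(x+2,ys[(xs>=x)&(xs<x+4)].min(),ys[(xs>=x)&(xs<x+4)].max()) for x in b if ((xs>=x)&(xs<x+4)).sum()>3]
    lo=np.array(lo);pl=np.polyfit(lo[:,0],lo[:,1],1);ph=np.polyfit(lo[:,0],lo[:,2],1)
    print(name,m.sum(),'x',xs.min().round(1),xs.max().round(1),'ylo',np.median(lo[:,1]).round(1),'yhi',np.median(lo[:,2]).round(1),'slopes deg',np.degrees([pl[0],ph[0]]).round(1))
fit(0,.008,'pile',-70,70);fit(off,.010,'board',-5,75)
E
python3 chk.py h2 .085
python3 - <<'E'
import numpy as np
z=np.load('top0.npz');np.savez('t0.npz',p2=z['p'],d2=z['d'])
E
python3 chk.py t0 0
```

```text
pile 155 x 30.6 58.7 ylo -25.9 yhi 26.7 slopes deg [-13.8  10.3]
board 389 x 1.4 61.0 ylo -32.3 yhi 23.7 slopes deg [-2.3 -2.6]
pile 654 x -60.4 58.7 ylo -27.2 yhi 26.8 slopes deg [-0.4  0.5]
board 359 x -4.9 58.8 ylo -26.5 yhi 26.7 slopes deg [-5.1  3.4]
```

```bash
cat > chk2.py <<'E'
from h import *
import sys
f,off=sys.argv[1],float(sys.argv[2])
yaw=np.radians(25);c,s=np.cos(yaw),np.sin(yaw);ux=np.array([.866*c,.866*s,.5]);uy=np.array([-s,c,0]);nn=np.array([-.5*c,-.5*s,.866]);C=np.array([.5573,.193,.0953])
z=np.load(f+'.npz')
for n,k in(('side','1'),('top','2')):
    d=z['d'+k];W=cloud(n,d)-C;X,Y,H=W@ux*1000,W@uy*1000,W@nn*1000
    hsv=cv2.cvtColor(z['p'+k],cv2.COLOR_RGB2HSV)
    m=(abs(H-off)<9)&(abs(Y)<48)&(abs(X)<75)&(hsv[...,1]>60)
    m=cv2.morphologyEx(m.astype(np.uint8),cv2.MORPH_OPEN,np.ones((3,3)));nn_,l,st,_=cv2.connectedComponentsWithStats(m);m=l==1+np.argmax(st[1:,4])
    A=np.c_[X[m],Y[m],np.ones(m.sum())];co=np.linalg.lstsq(A,H[m],rcond=None)[0]
    R=cv2.minAreaRect(np.stack([X[m],Y[m]],1).astype(np.float32))
    print(n,m.sum(),'X',np.percentile(X[m],[0,1,99,100]).round(1),'Y',np.percentile(Y[m],[0,1,99,100]).round(1),'H0 %.1f pitch %.1f roll %.1f deg'%(co[2],np.degrees(co[0]),np.degrees(co[1])),'rect',np.round(R[0],1),np.round(R[1],1),round(R[2],1))
E
python3 chk2.py h2 85
```

```text
side 300 X [-52.5 -51.7   9.5  11.5] Y [-33.3 -30.9  29.   31.4] H0 83.8 pitch 0.3 roll 1.0 deg rect [-20.9  -0.5] [64.7 63.6] 88.5
top 385 X [ 0.4  1.7 57.7 58.1] Y [-33.3 -32.7  24.4  25.5] H0 83.5 pitch -0.8 roll 0.2 deg rect [29.1 -3.9] [58.4 58.1] 89.3
```

>>> step_arm(
  increments=[
    [[0,0.11,0.02],[-0.27,-0.12,0.52]],
    [[0,0.11,0.02],[-0.27,-0.12,0.52]],
    [[0.27,0.13,-0.52],[0,0,0]],
    [[0.27,0.13,-0.52],[0,0,0]],
    [[0.27,0.13,-0.52],[0,0,0]],
    [[0.27,0.13,-0.52],[0,0,0]],
    [[0.27,0.13,-0.52],[0,0,0]],
    [[0.27,0.13,-0.52],[0,0,0]],
    [[0.27,0.13,-0.52],[0,0,0]],
    [[0,0,0],[0,0,0]],
  ],
)

```text
clock: 13.4
tool_pos: [0.5442, 0.1889, 0.1264]
eef_rot: [-0.22, 0.941, 0.052, 0.25]
contact_force: [-0.5, 0.1, -1.2]
opening: 0.652
finger_force: 25.0
```

```bash
python3 look.py h3;python3 chk2.py h3 42; python3 go.py 25 .5573 .193 .0953 .004 0 .002
```

```text
side 281 X [-62.7 -60.1  10.1  12.7] Y [-31.7 -28.9  31.4  33.2] H0 41.1 pitch 1.7 roll -0.7 deg rect [-23.5  -1.4] [75.8 63.8] 4.6
top 360 X [ 3.1  3.8 58.3 59.4] Y [-31.  -29.9  27.   28.8] H0 41.5 pitch -1.7 roll -0.4 deg rect [31.1 -0.5] [55.5 59.9] 1.4
13.5 [-0.17  0.78 -0.38  2.3   2.61  0.49 -0.95] pos [0.5439 0.1887 0.127 ]
turn needed deg [ 0.86 -0.01 -1.14]
target [0.5595 0.194  0.099 ] shift cm [ 1.57  0.53 -2.8 ] in bed mm [  0.2  -1.8 -32.5]
F bed [-0.43  0.3  -0.73] ux [0.785 0.366 0.5  ] uy [-0.423  0.906  0.   ] n [-0.453 -0.211  0.866]
```

>>> step_arm(
  increments=[
    [[0.12,0.06,-0.23],[0,0,0]],
    [[0.12,0.06,-0.23],[0,0,0]],
    [[0.12,0.06,-0.23],[0,0,0]],
    [[0.12,0.06,-0.23],[0,0,0]],
    [[0.12,0.06,-0.23],[0,0,0]],
    [[0.12,0.05,-0.23],[0,0,0]],
    [[0.12,0.05,-0.23],[0,0,0]],
    [[0.12,0.05,-0.23],[0,0,0]],
    [[0.12,0.05,-0.23],[0,0,0]],
    [[0,0,0],[0,0,0]],
  ],
)

```text
clock: 14.5
tool_pos: [0.5548, 0.1938, 0.1062]
eef_rot: [-0.22, 0.941, 0.051, 0.251]
contact_force: [-0.3, -0.5, -0.4]
opening: 0.655
finger_force: 25.0
```

```bash
python3 look.py h4;python3 chk2.py h4 16; python3 go.py 25 .5573 .193 .0953 .004 0 .002
```

```text
side 215 X [-47.5 -46.7   9.7  11.3] Y [-29.8 -28.8  34.1  37. ] H0 17.3 pitch -0.5 roll -0.2 deg rect [-19.3   3.4] [64.3 58.6] 85.4
top 346 X [ 2.6  3.2 58.  59.1] Y [-30.  -29.6  27.3  28.1] H0 17.6 pitch -1.7 roll -0.4 deg rect [30.9 -0.9] [56.4 58.2] 0.1
14.6 [-0.17  0.83 -0.38  2.27  2.62  0.51 -0.95] pos [0.5547 0.1937 0.1065]
turn needed deg [ 0.86  0.01 -1.14]
target [0.5595 0.194  0.099 ] shift cm [ 0.48  0.03 -0.74] in bed mm [ 0.2 -1.8 -8.7]
F bed [ 0.1  -0.6   0.38] ux [0.785 0.366 0.5  ] uy [-0.423  0.906  0.   ] n [-0.453 -0.211  0.866]
```

>>> step_arm(
  increments=[
    [[0.02,0.01,-0.05],[0,0,0]],
    [[0.03,0.01,-0.05],[0,0,0]],
    [[0.02,0.01,-0.05],[0,0,0]],
    [[0.03,0.01,-0.05],[0,0,0]],
    [[0.02,0.01,-0.05],[0,0,0]],
    [[0.03,0.01,-0.05],[0,0,0]],
    [[0.02,0.01,-0.05],[0,0,0]],
    [[0.03,0.01,-0.05],[0,0,0]],
    [[0.02,0.01,-0.05],[0,0,0]],
    [[0,0,0],[0,0,0]],
  ],
)

```text
clock: 15.6
tool_pos: [0.557, 0.1946, 0.1019]
eef_rot: [-0.22, 0.941, 0.051, 0.251]
contact_force: [-0.2, 0.6, -0.3]
opening: 0.656
finger_force: 25.0
```

```bash
python3 go.py 25 .5573 .193 .0953 .004 0 .002
```

```text
15.6 [-0.17  0.84 -0.38  2.26  2.63  0.52 -0.95] pos [0.557  0.1946 0.1019]
turn needed deg [ 0.86  0.01 -1.14]
target [0.5595 0.194  0.099 ] shift cm [ 0.25 -0.06 -0.29] in bed mm [ 0.3 -1.6 -3.5]
F bed [-0.08  0.61 -0.26] ux [0.785 0.366 0.5  ] uy [-0.423  0.906  0.   ] n [-0.453 -0.211  0.866]
```

Not in contact yet. Lowering 2.5 mm more.

>>> step_arm(
  increments=[
    [[0.015,0.005,-0.025],[0,0,0]],
    [[0.01,0.005,-0.025],[0,0,0]],
    [[0.015,0.005,-0.025],[0,0,0]],
    [[0.01,0.005,-0.025],[0,0,0]],
    [[0.015,0.005,-0.025],[0,0,0]],
    [[0.01,0.005,-0.025],[0,0,0]],
    [[0.015,0.005,-0.025],[0,0,0]],
    [[0.01,0.005,-0.025],[0,0,0]],
    [[0.015,0.005,-0.025],[0,0,0]],
    [[0,0,0],[0,0,0]],
  ],
)

```text
clock: 16.6
tool_pos: [0.5578, 0.195, 0.1002]
eef_rot: [-0.22, 0.941, 0.051, 0.251]
contact_force: [-2.9, -0.7, 6.3]
opening: 0.655
finger_force: 25.0
```

Contact felt, about 7 N square to the slope. Easing up slightly and sliding downhill until the fence is felt.

>>> step_arm(
  increments=[
    [[-0.015,-0.005,0.03],[0,0,0]],
    [[0,0,0],[0,0,0]],
    [[-0.04,-0.02,-0.025],[0,0,0]],
    [[-0.04,-0.02,-0.025],[0,0,0]],
    [[-0.04,-0.02,-0.025],[0,0,0]],
    [[-0.04,-0.02,-0.025],[0,0,0]],
    [[0,0,0],[0,0,0]],
    [[0,0,0],[0,0,0]],
    [[0,0,0],[0,0,0]],
    [[0,0,0],[0,0,0]],
  ],
)

```text
clock: 17.6
tool_pos: [0.5578, 0.195, 0.1002]
eef_rot: [-0.22, 0.941, 0.052, 0.253]
contact_force: [-0.2, -0.6, 7.6]
opening: 0.657
finger_force: 25.0
```

```bash
python3 go.py 25 .5573 .193 .0953 .004 0 .002
```

```text
17.6 [-0.17  0.85 -0.39  2.27  2.63  0.53 -0.95] pos [0.5578 0.195  0.1002]
turn needed deg [ 0.79  0.24 -1.15]
target [0.5595 0.194  0.099 ] shift cm [ 0.17 -0.09 -0.12] in bed mm [ 0.4 -1.6 -1.6]
F bed [ 3.41 -0.52  6.75] ux [0.785 0.366 0.5  ] uy [-0.423  0.906  0.   ] n [-0.453 -0.211  0.866]
```

>>> step_arm(
  increments=[
    [[-0.02,-0.01,0.04],[0,0,0]],
    [[-0.02,-0.01,0.04],[0,0,0]],
    [[-0.02,-0.01,0.04],[0,0,0]],
    [[-0.08,-0.04,-0.05],[0,0,0]],
    [[-0.08,-0.04,-0.05],[0,0,0]],
    [[-0.08,-0.04,-0.05],[0,0,0]],
    [[0,0,0],[0,0,0]],
    [[0,0,0],[0,0,0]],
    [[0,0,0],[0,0,0]],
    [[0,0,0],[0,0,0]],
  ],
)

```text
clock: 18.6
tool_pos: [0.5558, 0.1939, 0.1001]
eef_rot: [-0.22, 0.941, 0.052, 0.253]
contact_force: [4.3, 2.9, 3.1]
opening: 0.654
finger_force: 25.0
```

```bash
python3 go.py 25 .5573 .193 .0953 .004 0 .002;python3 look.py h5;python3 chk2.py h5 8
```

```text
18.6 [-0.16  0.85 -0.39  2.27  2.64  0.54 -0.95] pos [0.5558 0.1939 0.1001]
turn needed deg [ 0.75  0.33 -1.12]
target [0.5595 0.194  0.099 ] shift cm [ 0.37  0.01 -0.11] in bed mm [ 2.4 -1.4 -2.6]
F bed [6.   0.79 0.1 ] ux [0.785 0.366 0.5  ] uy [-0.423  0.906  0.   ] n [-0.453 -0.211  0.866]
side 178 X [-45.  -44.4   3.8   4.4] Y [-30.5 -29.2  29.   30.7] H0 11.4 pitch -1.2 roll -0.0 deg rect [-22.4   3.3] [61.4 48.6] 78.8
top 345 X [-0.5  0.9 56.5 58.7] Y [-30.4 -29.8  26.4  28.3] H0 11.2 pitch -0.6 roll 0.1 deg rect [29.1 -1. ] [59.1 58.7] 0.3
```

View pics/h5.png

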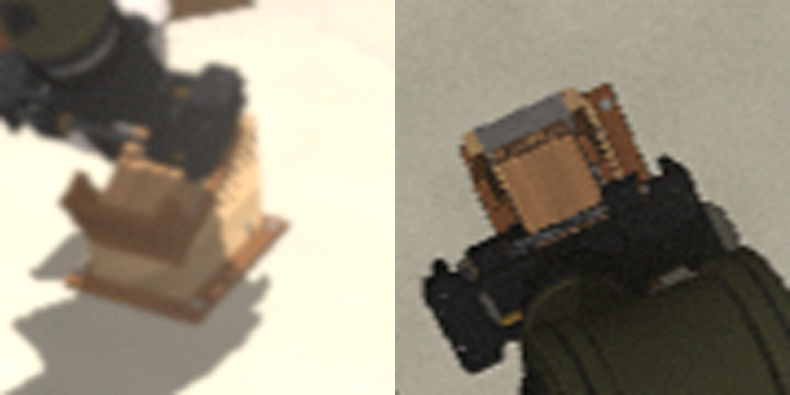

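6 N up-slope with almost nothing square to it: the board touches the fence. Lowering the last millimetre onto the pile.

>>> step_arm(
  increments=[
    [[0.01,0.005,-0.02],[0,0,0]],
    [[0.01,0.005,-0.02],[0,0,0]],
    [[0.01,0.005,-0.02],[0,0,0]],
    [[0.01,0.005,-0.02],[0,0,0]],
    [[0.01,0.005,-0.02],[0,0,0]],
    [[0.005,0,-0.01],[0,0,0]],
    [[0,0,0],[0,0,0]],
    [[0,0,0],[0,0,0]],
    [[0,0,0],[0,0,0]],
    [[0,0,0],[0,0,0]],
  ],
)

```text
clock: 19.7
tool_pos: [0.5562, 0.1941, 0.0994]
eef_rot: [-0.22, 0.94, 0.052, 0.254]
contact_force: [3.3, 1.4, 8.2]
opening: 0.655
finger_force: 25.0
```

```bash
python3 go.py 25 .5573 .193 .0953 .004 0 .002
```

```text
19.7 [-0.16  0.85 -0.39  2.27  2.64  0.54 -0.95] pos [0.5562 0.1941 0.0994]
turn needed deg [ 0.76  0.35 -1.13]
target [0.5595 0.194  0.099 ] shift cm [ 0.33 -0.   -0.04] in bed mm [ 2.4 -1.4 -1.8]
F bed [ 7.2  -0.09  5.31] ux [0.785 0.366 0.5  ] uy [-0.423  0.906  0.   ] n [-0.453 -0.211  0.866]
```

>>> step_arm(
  increments=[
    [[0,0,0],[0,0,0]],
    [[0,0,0],[0,0,0]],
    [[0,0,0],[0,0,0]],
    [[0,0,0],[0,0,0]],
    [[-0.23,-0.1,0.43],[0,0,0]],
    [[-0.45,-0.21,0.87],[0,0,0]],
    [[-0.9,-0.42,1.73],[0,0,0]],
    [[-0.9,-0.42,1.73],[0,0,0]],
    [[-0.9,-0.42,1.73],[0,0,0]],
    [[-0.9,-0.42,1.73],[0,0,0]],
  ],
  fingers=0.95,
)

```text
clock: 20.7
tool_pos: [0.51, 0.1727, 0.181]
eef_rot: [-0.22, 0.941, 0.051, 0.251]
contact_force: [0.5, 0.1, -0.7]
opening: 0.946
finger_force: 0.0
```

```bash
python3 go.py 25 .5573 .193 .0953 .004 0 .002;python3 look.py h6;python3 chk2.py h6 9.5; python3 chk.py h6 .0095
```

```text
20.7 [-0.16  0.63 -0.38  2.37  2.58  0.41 -0.95] pos [0.51   0.1727 0.181 ]
turn needed deg [ 0.86 -0.   -1.16]
target [0.5595 0.194  0.099 ] shift cm [ 4.95  2.13 -8.2 ] in bed mm [  5.7  -1.6 -97.9]
F bed [ 0.11 -0.17 -0.85] ux [0.785 0.366 0.5  ] uy [-0.423  0.906  0.   ] n [-0.453 -0.211  0.866]
side 394 X [-43.9 -42.   55.9  58.8] Y [-30.2 -29.5  36.7  42.1] H0 10.5 pitch -0.5 roll 0.7 deg rect [6.5 0.8] [101.7  68.8] 11.1
top 606 X [-47.  -44.9  55.8  56.9] Y [-30.9 -30.1  27.   27.7] H0 10.0 pitch -0.6 roll -0.2 deg rect [ 5.1 -1.7] [103.9  58. ] 0.5Traceback (most recent call last):
  File "chk.py", line 18, in <module>
    fit(0,.008,'pile',-70,70);fit(off,.010,'board',-5,75)
    ~~~^^^^^^^^^^^^^^^^^^^^^^
  File "chk.py", line 13, in fit
    m=cv2.morphologyEx(m.astype(np.uint8),cv2.MORPH_OPEN,np.ones((3,3)));n,l,st,_=cv2.connectedComponentsWithStats(m);m=l==1+np.argmax(st[1:,4])
                                                                                                                             ~~~~~~~~~^^^^^^^^^^
    return _wrapfunc(a, 'argmax', axis=axis, out=out, **kwds)
    return bound(*args, **kwds)
ValueError: attempt to get argmax of an empty sequence
```

View pics/h6.png

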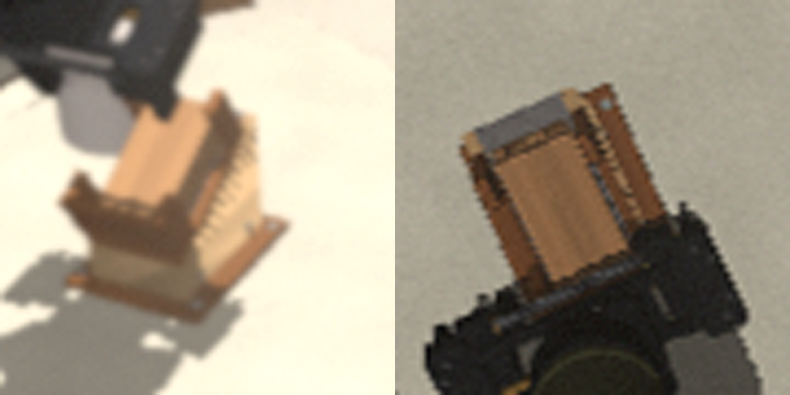

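The board lies flat in the pocket with its low end at the fence. In the top view it spans (495,155) to (630,250), skew under 1°, centre about 1.5 mm off mid-width. Going for the weight, back round the wrist singularity.

>>> step_arm(
  increments=[
    [[0,0,2],[-4.5,-2.1,0]],
    [[0,0,1],[-4.5,-2.1,0]],
    [[0,-2,0],[-4.5,-2.1,0]],
    [[0,-2,0],[-4.5,-2.1,0]],
    [[0,-2,0],[-4.5,-2.1,0]],
    [[0,-2,0],[-2.5,5.4,0]],
    [[0,-2,0],[-2.5,5.4,0]],
    [[0,-2,0],[-2.5,5.4,0]],
    [[0,-2,0],[-2.5,5.4,0]],
    [[0,-2,0],[-2.5,5.4,0]],
  ],
)

```text
clock: 21.8
tool_pos: [0.5202, 0.049, 0.2138]
eef_rot: [-0.301, 0.921, -0.19, 0.158]
contact_force: [0.3, -0.1, -0.9]
opening: 0.949
finger_force: 0.0
```

```bash
cat > down.py <<'E'
import sys
from fk import *
from plant import r
s=r.get_state();R=Ro.from_quat(s['eef_rot']);print(s['clock'],s['q'].round(2),'pos',s['tool_pos'].round(4),'F',s['contact_force'].round(2))
B=Ro.from_euler('z',np.radians(float(sys.argv[1])));bx,ty=B.apply([1,0,0]),B.apply([0,1,0])
G=Ro.from_matrix(np.stack([-bx,ty,[0,0,-1]],1))
print('turn needed deg',np.degrees((G*R.inv()).as_rotvec()).round(2),'shift cm',((np.array([float(a) for a in sys.argv[2:5]])-s['tool_pos'])*100).round(2))
E
python3 down.py 31 .4605 -.148 .08
```

```text
21.8 [-0.64  0.58  0.32  2.27  1.5   0.23  0.34] pos [0.5202 0.049  0.2138] F [ 0.33 -0.06 -0.94]
turn needed deg [16.32 23.55 -5.06] shift cm [ -5.97 -19.7  -13.38]
```

>>> step_arm(
  increments=[
    [[-0.5,-2,0],[1.6,2.4,-0.5]],
    [[-0.5,-2,0],[1.6,2.4,-0.5]],
    [[-0.6,-2,0],[1.6,2.4,-0.5]],
    [[-0.6,-2,0],[1.6,2.4,-0.5]],
    [[-0.6,-2,0],[1.6,2.4,-0.5]],
    [[-0.6,-2,-1],[1.6,2.4,-0.5]],
    [[-0.6,-2,-2],[1.6,2.3,-0.5]],
    [[-0.6,-2,-2],[1.7,2.3,-0.5]],
    [[-0.6,-2,-2],[1.7,2.3,-0.5]],
    [[-0.6,-1.7,-2],[1.7,2.3,-0.5]],
  ],
  fingers=0.6,
)

```text
clock: 22.8
tool_pos: [0.4628, -0.1444, 0.1228]
eef_rot: [-0.268, 0.963, -0.004, 0.003]
contact_force: [0.2, 0.9, -0.1]
opening: 0.6
finger_force: 0.0
```

```bash
python3 down.py 31 .4605 -.148 .016
```

```text
22.8 [ 0.44  0.73 -0.38  2.09  0.64  0.43  1.67] pos [ 0.4628 -0.1444  0.1228] F [ 0.23  0.87 -0.11]
turn needed deg [ 0.33  0.44 -0.11] shift cm [ -0.23  -0.36 -10.68]
```

>>> step_arm(
  increments=[
    [[-0.1,-0.1,-2],[0.3,0.4,-0.1]],
    [[0,0,-2],[0,0,0]],
    [[0,0,-2],[0,0,0]],
    [[0,0,-1.5],[0,0,0]],
    [[0,0,-1],[0,0,0]],
    [[0,0,-0.8],[0,0,0]],
    [[0,0,-0.6],[0,0,0]],
    [[0,0,-0.3],[0,0,0]],
    [[0,0,0],[0,0,0]],
    [[0,0,0],[0,0,0]],
  ],
)

```text
clock: 23.8
tool_pos: [0.4626, -0.1444, 0.0221]
eef_rot: [-0.268, 0.963, -0.001, 0.001]
contact_force: [-0.8, 0.7, 0.8]
opening: 0.599
finger_force: 0.0
```

```bash
python3 down.py 31 .4605 -.148 .016; python3 - <<'E'
from h import *
p,d=r.snapshot('side');a=p[200:290,215:305,::-1];p,d=r.snapshot('top');b=p[180:270,240:330,::-1]
cv2.imwrite('pics/g2.png',np.clip(np.hstack([cv2.resize(a,(395,395)),cv2.resize(b,(395,395))])*1.7,0,255).astype(np.uint8))
E
```

```text
23.8 [ 0.29  0.91 -0.14  2.12  0.79  0.15  1.53] pos [ 0.4626 -0.1444  0.0221] F [-0.84  0.71  0.78]
turn needed deg [ 0.12  0.2  -0.06] shift cm [-0.21 -0.36 -0.61]
```

View pics/g2.png

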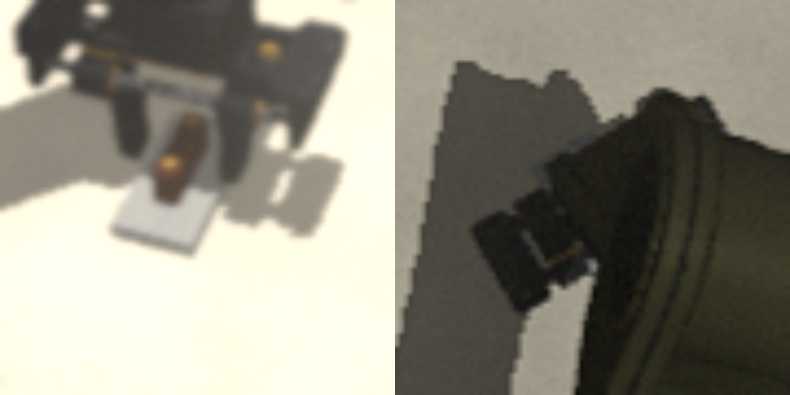

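The fingers straddle the bar on the weight, which shows at (180,155) in the left half. Centring, lowering 6 mm more and gripping.

>>> step_arm(
  increments=[
    [[-0.1,-0.17,0],[0,0,0]],
    [[-0.1,-0.17,0],[0,0,0]],
    [[0,0,-0.2],[0,0,0]],
    [[0,0,-0.2],[0,0,0]],
    [[0,0,-0.2],[0,0,0]],
    [[0,0,0],[0,0,0]],
    [[0,0,0],[0,0,0]],
    [[0,0,0],[0,0,0]],
    [[0,0,0],[0,0,0]],
    [[0,0,0],[0,0,0]],
  ],
)

```text
clock: 24.9
tool_pos: [0.4605, -0.1477, 0.0159]
eef_rot: [-0.268, 0.963, -0.001, 0.001]
contact_force: [0.3, -1.4, -0.3]
opening: 0.599
finger_force: 0.0
```

>>> step_arm(
  increments=[
    [[0,0,0],[0,0,0]],
    [[0,0,0],[0,0,0]],
    [[0,0,0],[0,0,0]],
    [[0,0,0],[0,0,0]],
    [[0,0,0],[0,0,0]],
    [[0,0,0],[0,0,0]],
    [[0,0,0],[0,0,0]],
    [[0,0,0],[0,0,0]],
    [[0,0,0],[0,0,0]],
    [[0,0,0],[0,0,0]],
  ],
  fingers=0,
  grip_force=55,
)

```text
clock: 25.9
tool_pos: [0.46, -0.1468, 0.0158]
eef_rot: [-0.268, 0.963, -0.001, 0.001]
contact_force: [-2.8, 4.4, 3.2]
opening: 0.198
finger_force: 55.0
```

```bash
python3 down.py 31 .4605 -.148 .016
```

```text
25.9 [ 0.29  0.92 -0.12  2.13  0.8   0.13  1.53] pos [ 0.46   -0.1468  0.0158] F [-2.78  4.43  3.2 ]
turn needed deg [ 0.05  0.13 -0.12] shift cm [ 0.05 -0.12  0.02]
```

>>> step_arm(
  increments=[
    [[0,0,0.4],[0,0,0]],
    [[0,0,1],[0,0,0]],
    [[0,0,2],[0,0,0]],
    [[0,0,2],[0,0,0]],
    [[0,0,2],[0,0,0]],
    [[0,1,2.5],[0,0,-0.5]],
    [[0.3,2,3],[0,0,-1]],
    [[0.3,2.5,3],[0,0,-1]],
    [[0.3,3,3],[0,0,-1]],
    [[0.3,3,3],[0,0,-1]],
  ],
)

```text
clock: 26.9
tool_pos: [0.4721, -0.0332, 0.2358]
eef_rot: [-0.228, 0.974, -0.002, 0.001]
contact_force: [0.9, 0.0, -6.3]
opening: 0.204
finger_force: 55.0
```

>>> step_arm(
  increments=[
    [[0.3,3,0],[0,0,-1]],
    [[0.3,3,0],[0,0,0]],
    [[0.3,2.5,0],[-4.5,-2.1,0]],
    [[0.3,2,0],[-4.5,-2.1,0]],
    [[0.3,2,0],[-4.5,-2.1,0]],
    [[0.3,2,0],[-4.5,-2.1,0]],
    [[0.3,2,0],[-4.5,-2.1,0]],
    [[0.3,0,0],[1.7,-3.6,0]],
    [[0.3,0,0],[1.7,-3.6,0]],
    [[0.3,0,0],[1.7,-3.6,0]],
  ],
)

```text
clock: 27.9
tool_pos: [0.5026, 0.1323, 0.2345]
eef_rot: [-0.192, 0.952, -0.188, 0.146]
contact_force: [0.9, -0.4, -5.7]
opening: 0.2
finger_force: 55.0
```

```bash
python3 go.py 25.5 .5573 .193 .0953 .004 -.001 .1
```

```text
27.9 [-0.57  0.54 -0.11  2.12  1.01  0.64  0.44] pos [0.5026 0.1323 0.2345]
turn needed deg [28.84 -5.96  9.  ]
target [0.5157 0.1721 0.1839] shift cm [ 1.32  3.98 -5.06] in bed mm [ -0.2  30.3 -58.3]
F bed [-2.25 -0.73 -5.26] ux [0.782 0.373 0.5  ] uy [-0.431  0.903  0.   ] n [-0.451 -0.215  0.866]
```

>>> step_arm(
  increments=[
    [[0,0,0],[1.7,-3.6,0]],
    [[0,0,0],[1.7,-3.6,0]],
    [[0,0,0],[1.7,-3.6,0]],
    [[0,0,0],[1.7,-3.6,0]],
    [[0,0,0],[1.7,-3.6,0]],
    [[0,0,0],[0,0,0]],
    [[0.2,0.7,0],[4,2,1.6]],
    [[0.2,0.7,0],[4,2,1.6]],
    [[0.2,0.7,0],[4,2,1.6]],
    [[0.2,0.7,0],[4,2,1.6]],
  ],
)

```text
clock: 28.9
tool_pos: [0.5117, 0.1586, 0.2355]
eef_rot: [-0.173, 0.951, 0.008, 0.254]
contact_force: [-0.2, -0.0, -6.3]
opening: 0.202
finger_force: 55.0
```

```bash
python3 go.py 25.5 .5573 .193 .0953 .004 -.001 .1
```

```text
28.9 [-0.32  0.49 -0.21  2.32  2.18  0.28 -0.69] pos [0.5117 0.1586 0.2355]
turn needed deg [4.19 0.89 6.03]
target [0.5157 0.1721 0.1839] shift cm [ 0.4   1.34 -5.16] in bed mm [-17.6  10.4 -49.4]
F bed [-3.29  0.09 -5.33] ux [0.782 0.373 0.5  ] uy [-0.431  0.903  0.   ] n [-0.451 -0.215  0.866]
```

>>> step_arm(
  increments=[
    [[0.07,0.22,0],[0.7,0.15,1]],
    [[0.07,0.22,0],[0.7,0.15,1]],
    [[0.07,0.22,0],[0.7,0.15,1]],
    [[0.07,0.22,0],[0.7,0.15,1]],
    [[0.07,0.22,-0.5],[0.7,0.15,1]],
    [[0.07,0.22,-1],[0.7,0.15,1]],
    [[0,0,-1.2],[0,0,0]],
    [[0,0,-1.2],[0,0,0]],
    [[0,0,-1.2],[0,0,0]],
    [[0,0,0],[0,0,0]],
  ],
)

```text
clock: 29.9
tool_pos: [0.5154, 0.1702, 0.1822]
eef_rot: [-0.212, 0.943, 0.055, 0.251]
contact_force: [-0.5, -0.8, -5.6]
opening: 0.198
finger_force: 55.0
```

```bash
cat > chk3.py <<'E'
from h import *
import sys
f,off=sys.argv[1],float(sys.argv[2])
yaw=np.radians(25.5);c,s=np.cos(yaw),np.sin(yaw);ux=np.array([.866*c,.866*s,.5]);uy=np.array([-s,c,0]);nn=np.array([-.5*c,-.5*s,.866]);C=np.array([.5573,.193,.0953])
z=np.load(f+'.npz')
for n,k in(('side','1'),('top','2')):
    for nm,o,w in(('board',11,5),('plate',off,6)):
        d=z['d'+k];W=cloud(n,d)-C;X,Y,H=W@ux*1000,W@uy*1000,W@nn*1000
        hsv=cv2.cvtColor(z['p'+k],cv2.COLOR_RGB2HSV)
        sat=hsv[...,1]>60 if nm=='board' else (hsv[...,1]<60)&(hsv[...,2]>35)
        m=(abs(H-o)<w)&(abs(Y)<40)&(abs(X)<70)&sat
        m=cv2.morphologyEx(m.astype(np.uint8),cv2.MORPH_OPEN,np.ones((2,2)));q,l,st,_=cv2.connectedComponentsWithStats(m)
        if q<2: print(n,nm,'none');continue
        m=l==1+np.argmax(st[1:,4]);R=cv2.minAreaRect(np.stack([X[m],Y[m]],1).astype(np.float32))
        co=np.linalg.lstsq(np.c_[X[m],Y[m],np.ones(m.sum())],H[m],rcond=None)[0]
        print(n,nm,m.sum(),'X',np.percentile(X[m],[1,99]).round(1),'Y',np.percentile(Y[m],[1,99]).round(1),'H0 %.1f pitch %.1f roll %.1f'%(co[2],*np.degrees(co[:2])),'rect',np.round(R[0],1),np.round(R[1],1),round(R[2],1))
E
python3 go.py 25.5 .5573 .193 .0953 .004 -.001 .1; python3 look.py w1; python3 chk3.py w1 96
```

```text
29.9 [-0.07  0.65 -0.5   2.35  2.44  0.43 -0.8 ] pos [0.5154 0.1702 0.1822]
turn needed deg [ 0.24 -0.13  0.24]
target [0.5157 0.1721 0.1839] shift cm [0.03 0.19 0.17] in bed mm [1.8 1.6 0.9]
F bed [-3.53 -0.54 -4.47] ux [0.782 0.373 0.5  ] uy [-0.431  0.903  0.   ] n [-0.451 -0.215  0.866]
side board 328 X [-55.5  53.2] Y [-35.7  22.4] H0 0.3 pitch -21.7 roll -67.9 rect [-228.3 -273.7] [783. 102.] 49.6
side plate 198 X [-50.    9.8] Y [-31.8  17.1] H0 82.6 pitch -14.0 roll -9.7 rect [-12.5  -8.5] [51.5 79.1] 85.5
top board 132 X [28.7 57.4] Y [-30.5  23.9] H0 -82.8 pitch 139.1 roll -9.4 rect [43.1 -3.5] [58.3 31.1] 88.1
top plate 240 X [ 8.5 54. ] Y [-36.   19.2] H0 17.4 pitch 128.8 roll -32.2 rect [236.4 -49.9] [ 58.9 526.9] 78.4
```

View pics/w1.png

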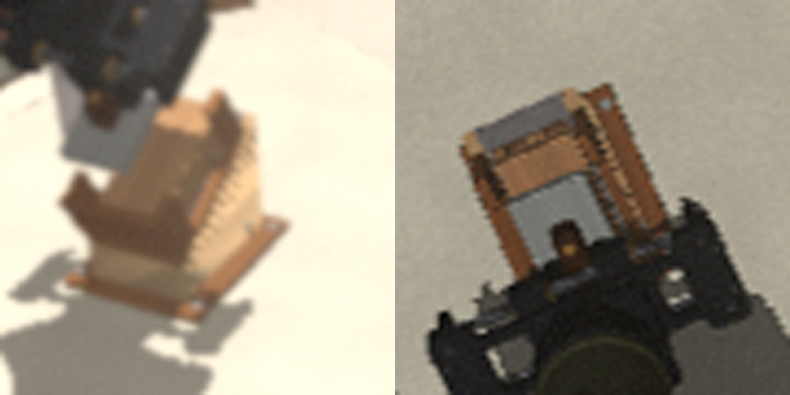

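The picture shows the weight level in the gripper and parallel to the tray; its uphill plate edge runs from (510,205) to (585,172) in the right half. I'll measure its lateral offset again with outlier pixels removed.

```bash
sed -i 's/m=l==1+np.argmax(st\[1:,4\])/m=(l==1+np.argmax(st[1:,4]))\&(abs(H-o)<w)/' chk3.py; python3 chk3.py w1 96;python3 chk3.py h6 96|grep board
```

```text
side board 284 X [-43.   53.4] Y [-29.6  22.6] H0 10.6 pitch -0.3 roll 0.0 rect [ 2.2 -9. ] [ 52.  104.4] 75.0
side plate 164 X [-49.9   7.5] Y [-31.7  17.2] H0 93.9 pitch -1.0 roll -0.2 rect [-20.3  -6.2] [59.4 52.4] 0.9
top board 99 X [29.6 52.9] Y [-28.8  23.8] H0 9.2 pitch 1.4 roll 0.3 rect [41.  -2.8] [53.8 25. ] 86.0
top plate 217 X [ 8.9 53.4] Y [-32.   19.2] H0 95.1 pitch -0.7 roll -0.2 rect [30.9 -6. ] [52.8 47.3] 88.4
side board 329 X [-42.5  52.4] Y [-29.7  24. ] H0 10.7 pitch -0.3 roll -0.3 rect [ 4.7 -3.1] [56.1 99.1] 87.3
top board 468 X [-46.1  51.4] Y [-30.2  24.7] H0 10.3 pitch -0.1 roll -0.4 rect [ 3.6 -2.4] [100.8  56.1] 0.3
```

>>> step_arm(
  increments=[
    [[-0.03,0.21,0.04],[0.1,-0.1,0.1]],
    [[-0.02,0.21,0.04],[0.1,0,0.1]],
    [[0.27,0.13,-0.52],[0,0,0]],
    [[0.27,0.13,-0.52],[0,0,0]],
    [[0.27,0.13,-0.52],[0,0,0]],
    [[0.27,0.13,-0.52],[0,0,0]],
    [[0.27,0.13,-0.52],[0,0,0]],
    [[0.27,0.13,-0.52],[0,0,0]],
    [[0,0,0],[0,0,0]],
    [[0,0,0],[0,0,0]],
  ],
)

```text
clock: 31.0
tool_pos: [0.5308, 0.1841, 0.1534]
eef_rot: [-0.214, 0.942, 0.058, 0.254]
contact_force: [0.0, 0.6, -6.8]
opening: 0.199
finger_force: 55.0
```

```bash
python3 go.py 25.5 .5573 .193 .0953 .004 0.0015 .0274; python3 look.py w2; python3 chk3.py w2 60
```

```text
31.0 [-0.08  0.73 -0.51  2.33  2.47  0.5  -0.81] pos [0.5308 0.1841 0.1534]
turn needed deg [-0.14  0.14 -0.09]
target [0.5474 0.1899 0.121 ] shift cm [ 1.66  0.58 -3.23] in bed mm [ -1.   -1.9 -36.7]
F bed [-3.14  0.57 -6.04] ux [0.782 0.373 0.5  ] uy [-0.431  0.903  0.   ] n [-0.451 -0.215  0.866]
side board 147 X [-43.6  44.9] Y [-30.1  22.3] H0 10.2 pitch -0.3 roll -1.4 rect [ -4.8 -14.1] [ 39.3 101.6] 63.9
side plate 162 X [-46.5  10.2] Y [-25.2  24.4] H0 59.2 pitch -0.1 roll 0.4 rect [-17.7  -0.2] [59.  51.3] 2.0
top board 30 X [45.5 53.2] Y [-13.1  22.9] H0 5.8 pitch 5.7 roll 3.0 rect [49.3  4.9] [36.6  7.7] 89.8
top plate 204 X [12.2 55.3] Y [-26.4  25.9] H0 59.1 pitch 0.4 roll 0.8 rect [33.9 -0.2] [52.4 45.3] 89.9
```

>>> step_arm(
  increments=[
    [[0.2,-0.04,-0.29],[0,0,0]],
    [[0.15,0.07,-0.29],[0,0,0]],
    [[0.15,0.07,-0.29],[0,0,0]],
    [[0.15,0.07,-0.29],[0,0,0]],
    [[0.15,0.07,-0.29],[0,0,0]],
    [[0.15,0.07,-0.29],[0,0,0]],
    [[0.15,0.07,-0.29],[0,0,0]],
    [[0.15,0.07,-0.29],[0,0,0]],
    [[0.15,0.07,-0.29],[0,0,0]],
    [[0,0,0],[0,0,0]],
  ],
)

```text
clock: 32.1
tool_pos: [0.5451, 0.1894, 0.1271]
eef_rot: [-0.214, 0.942, 0.058, 0.254]
contact_force: [0.2, -0.9, -6.1]
opening: 0.2
finger_force: 55.0
```

```bash
python3 go.py 25.5 .5573 .193 .0953 .004 0 .0274; python3 look.py w3; python3 chk3.py w3 29|grep plate
```

```text
32.1 [-0.08  0.8  -0.52  2.3   2.49  0.54 -0.82] pos [0.5451 0.1894 0.1271]
turn needed deg [-0.14  0.15 -0.08]
target [0.5481 0.1886 0.121 ] shift cm [ 0.3  -0.08 -0.61] in bed mm [-1.  -2.  -6.4]
F bed [-3.24 -0.95 -5.21] ux [0.782 0.373 0.5  ] uy [-0.431  0.903  0.   ] n [-0.451 -0.215  0.866]
side plate 150 X [-47.2  11.7] Y [-30.8  22.3] H0 28.0 pitch -1.1 roll -1.0 rect [-17.7  -5.2] [61.6 56.1] 0.0
top plate 201 X [10.8 55.5] Y [-27.5  24.3] H0 28.9 pitch 0.2 roll -0.3 rect [32.8 -1.4] [47.  52.3] 0.0
```

>>> step_arm(
  increments=[
    [[0.023,0.01,-0.045],[0,0,0]],
    [[0.023,0.01,-0.045],[0,0,0]],
    [[0.023,0.01,-0.045],[0,0,0]],
    [[0.023,0.01,-0.045],[0,0,0]],
    [[0.023,0.01,-0.045],[0,0,0]],
    [[0.023,0.01,-0.045],[0,0,0]],
    [[0.023,0.01,-0.045],[0,0,0]],
    [[0.023,0.01,-0.045],[0,0,0]],
    [[0.023,0.01,-0.045],[0,0,0]],
    [[0,0,0],[0,0,0]],
  ],
)

```text
clock: 33.2
tool_pos: [0.547, 0.1902, 0.1234]
eef_rot: [-0.214, 0.942, 0.058, 0.254]
contact_force: [-0.2, -1.2, -5.8]
opening: 0.2
finger_force: 55.0
```

>>> step_arm(
  increments=[
    [[0.013,0.005,-0.025],[0,0,0]],
    [[0.013,0.005,-0.025],[0,0,0]],
    [[0.013,0.005,-0.025],[0,0,0]],
    [[0.013,0.005,-0.025],[0,0,0]],
    [[0,0,0],[0,0,0]],
    [[0,0,0],[0,0,0]],
    [[0,0,0],[0,0,0]],
    [[0,0,0],[0,0,0]],
    [[0,0,0],[0,0,0]],
    [[0,0,0],[0,0,0]],
  ],
)

```text
clock: 34.2
tool_pos: [0.5476, 0.1904, 0.1225]
eef_rot: [-0.214, 0.942, 0.058, 0.254]
contact_force: [0.5, 0.6, -6.6]
opening: 0.2
finger_force: 55.0
```

```bash
python3 go.py 25.5 .5573 .193 .0953 .004 0 .0274
```

```text
34.2 [-0.08  0.81 -0.52  2.29  2.5   0.55 -0.82] pos [0.5476 0.1904 0.1225]
turn needed deg [-0.14  0.17 -0.09]
target [0.5481 0.1886 0.121 ] shift cm [ 0.05 -0.18 -0.15] in bed mm [-1.  -1.9 -1.1]
F bed [-2.71  0.33 -6.04] ux [0.782 0.373 0.5  ] uy [-0.431  0.903  0.   ] n [-0.451 -0.215  0.866]
```

Still no contact. Lowering 1.5 mm more.

>>> step_arm(
  increments=[
    [[0.013,0.005,-0.025],[0,0,0]],
    [[0.013,0.005,-0.025],[0,0,0]],
    [[0.013,0.005,-0.025],[0,0,0]],
    [[0.013,0.005,-0.025],[0,0,0]],
    [[0.013,0.005,-0.025],[0,0,0]],
    [[0.013,0.005,-0.025],[0,0,0]],
    [[0,0,0],[0,0,0]],
    [[0,0,0],[0,0,0]],
    [[0,0,0],[0,0,0]],
    [[0,0,0],[0,0,0]],
  ],
)

```text
clock: 35.2
tool_pos: [0.5482, 0.1907, 0.1212]
eef_rot: [-0.214, 0.941, 0.058, 0.254]
contact_force: [-4.1, -1.7, 3.4]
opening: 0.2
finger_force: 55.0
```

```bash
python3 go.py 25.5 .5573 .193 .0953 .004 0 .0274
```

```text
35.2 [-0.08  0.82 -0.52  2.29  2.5   0.55 -0.82] pos [0.5482 0.1907 0.1212]
turn needed deg [-0.14  0.18 -0.1 ]
target [0.5481 0.1886 0.121 ] shift cm [-0.01 -0.21 -0.02] in bed mm [-1.  -1.9  0.3]
F bed [-2.15  0.2   5.2 ] ux [0.782 0.373 0.5  ] uy [-0.431  0.903  0.   ] n [-0.451 -0.215  0.866]
```

Contact felt, a change of about 10 N. Lifting about 0.8 mm and moving downhill towards the fence.

>>> step_arm(
  increments=[
    [[-0.02,-0.01,0.04],[0,0,0]],
    [[-0.02,-0.01,0.04],[0,0,0]],
    [[-0.01,0,0.02],[0,0,0]],
    [[-0.08,-0.04,-0.05],[0,0,0]],
    [[-0.08,-0.04,-0.05],[0,0,0]],
    [[-0.08,-0.04,-0.05],[0,0,0]],
    [[-0.08,-0.04,-0.05],[0,0,0]],
    [[0,0,0],[0,0,0]],
    [[0,0,0],[0,0,0]],
    [[0,0,0],[0,0,0]],
  ],
)

```text
clock: 36.2
tool_pos: [0.5447, 0.189, 0.12]
eef_rot: [-0.214, 0.941, 0.058, 0.254]
contact_force: [-1.1, -0.3, -5.5]
opening: 0.197
finger_force: 55.0
```

```bash
python3 go.py 25.5 .5573 .193 .0953 .004 0 .0274
```

```text
36.2 [-0.08  0.82 -0.52  2.3   2.5   0.56 -0.82] pos [0.5447 0.189  0.12  ]
turn needed deg [-0.15  0.18 -0.09]
target [0.5481 0.1886 0.121 ] shift cm [ 0.33 -0.04  0.1 ] in bed mm [ 3.  -1.8 -0.6]
F bed [-3.74  0.23 -4.21] ux [0.782 0.373 0.5  ] uy [-0.431  0.903  0.   ] n [-0.451 -0.215  0.866]
```

>>> step_arm(
  increments=[
    [[-0.04,-0.02,-0.025],[0,0,0]],
    [[-0.04,-0.02,-0.025],[0,0,0]],
    [[-0.04,-0.02,-0.025],[0,0,0]],
    [[-0.04,-0.02,-0.025],[0,0,0]],
    [[0,0,0],[0,0,0]],
    [[0,0,0],[0,0,0]],
    [[0,0,0],[0,0,0]],
    [[0,0,0],[0,0,0]],
    [[0,0,0],[0,0,0]],
    [[0,0,0],[0,0,0]],
  ],
)

```text
clock: 37.2
tool_pos: [0.5431, 0.1881, 0.119]
eef_rot: [-0.214, 0.941, 0.058, 0.254]
contact_force: [-0.3, 0.2, -6.2]
opening: 0.2
finger_force: 55.0
```

```bash
python3 go.py 25.5 .5573 .193 .0953 .004 0 .0274
```

```text
37.2 [-0.08  0.82 -0.52  2.31  2.51  0.57 -0.83] pos [0.5431 0.1881 0.119 ]
turn needed deg [-0.14  0.17 -0.09]
target [0.5481 0.1886 0.121 ] shift cm [0.5  0.05 0.2 ] in bed mm [ 5.1 -1.7 -0.6]
F bed [-3.27  0.27 -5.3 ] ux [0.782 0.373 0.5  ] uy [-0.431  0.903  0.   ] n [-0.451 -0.215  0.866]
```

>>> step_arm(
  increments=[
    [[-0.04,-0.02,-0.025],[0,0,0]],
    [[-0.04,-0.02,-0.025],[0,0,0]],
    [[-0.04,-0.02,-0.025],[0,0,0]],
    [[-0.04,-0.02,-0.025],[0,0,0]],
    [[0,0,0],[0,0,0]],
    [[0,0,0],[0,0,0]],
    [[0,0,0],[0,0,0]],
    [[0,0,0],[0,0,0]],
    [[0,0,0],[0,0,0]],
    [[0,0,0],[0,0,0]],
  ],
)

```text
clock: 38.2
tool_pos: [0.5427, 0.1879, 0.1188]
eef_rot: [-0.214, 0.941, 0.058, 0.256]
contact_force: [4.8, 2.1, 2.0]
opening: 0.197
finger_force: 55.0
```

```bash
python3 go.py 25.5 .5573 .193 .0953 .004 0 .0274
```

```text
38.2 [-0.08  0.83 -0.53  2.31  2.51  0.58 -0.83] pos [0.5427 0.1879 0.1188]
turn needed deg [-0.19  0.34 -0.08]
target [0.5481 0.1886 0.121 ] shift cm [0.53 0.07 0.22] in bed mm [ 5.6 -1.6 -0.6]
F bed [ 5.5  -0.16 -0.89] ux [0.782 0.373 0.5  ] uy [-0.431  0.903  0.   ] n [-0.451 -0.215  0.866]
```

The fence is felt, about +9 N up-slope. Lowering onto the board.

>>> step_arm(
  increments=[
    [[0.01,0.005,-0.02],[0,0,0]],
    [[0.01,0.005,-0.02],[0,0,0]],
    [[0.01,0.005,-0.02],[0,0,0]],
    [[0.01,0.005,-0.02],[0,0,0]],
    [[0.005,0,-0.01],[0,0,0]],
    [[0,0,0],[0,0,0]],
    [[0,0,0],[0,0,0]],
    [[0,0,0],[0,0,0]],
    [[0,0,0],[0,0,0]],
    [[0,0,0],[0,0,0]],
  ],
)

```text
clock: 39.2
tool_pos: [0.5431, 0.1881, 0.118]
eef_rot: [-0.214, 0.941, 0.058, 0.256]
contact_force: [4.8, 2.3, 4.6]
opening: 0.2
finger_force: 55.0
```

```bash
python3 go.py 25.5 .5573 .193 .0953 .004 0 .0274
```

```text
39.2 [-0.08  0.83 -0.53  2.31  2.51  0.58 -0.83] pos [0.5431 0.1881 0.118 ]
turn needed deg [-0.19  0.35 -0.09]
target [0.5481 0.1886 0.121 ] shift cm [0.49 0.05 0.3 ] in bed mm [ 5.6 -1.7  0.3]
F bed [6.92 0.03 1.35] ux [0.782 0.373 0.5  ] uy [-0.431  0.903  0.   ] n [-0.451 -0.215  0.866]
```

>>> step_arm(
  increments=[
    [[0.01,0.005,-0.02],[0,0,0]],
    [[0.01,0.005,-0.02],[0,0,0]],
    [[0,0,0],[0,0,0]],
    [[0,0,0],[0,0,0]],
    [[0,0,0],[0,0,0]],
    [[0,0,0],[0,0,0]],
    [[0,0,0],[0,0,0]],
    [[0,0,0],[0,0,0]],
    [[0,0,0],[0,0,0]],
    [[0,0,0],[0,0,0]],
  ],
)

```text
clock: 40.2
tool_pos: [0.5431, 0.1881, 0.1179]
eef_rot: [-0.214, 0.941, 0.058, 0.256]
contact_force: [3.1, 0.6, 8.8]
opening: 0.196
finger_force: 55.0
```

```bash
python3 go.py 25.5 .5573 .193 .0953 .004 0 .0274
```

```text
40.2 [-0.08  0.83 -0.53  2.31  2.51  0.58 -0.83] pos [0.5431 0.1881 0.1179]
turn needed deg [-0.19  0.37 -0.1 ]
target [0.5481 0.1886 0.121 ] shift cm [0.5  0.05 0.31] in bed mm [ 5.6 -1.7  0.3]
F bed [ 7.05 -0.74  6.12] ux [0.782 0.373 0.5  ] uy [-0.431  0.903  0.   ] n [-0.451 -0.215  0.866]
```

Seated against both the board and the fence. Releasing and backing off along the slope normal.

>>> step_arm(
  increments=[
    [[0,0,0],[0,0,0]],
    [[0,0,0],[0,0,0]],
    [[0,0,0],[0,0,0]],
    [[0,0,0],[0,0,0]],
    [[0,0,0],[0,0,0]],
    [[-0.23,-0.1,0.43],[0,0,0]],
    [[-0.45,-0.21,0.87],[0,0,0]],
    [[-0.9,-0.42,1.73],[0,0,0]],
    [[-0.9,-0.42,1.73],[0,0,0]],
    [[-0.9,-0.42,1.73],[0,0,0]],
  ],
  fingers=0.5,
)

```text
clock: 41.2
tool_pos: [0.5073, 0.1717, 0.1827]
eef_rot: [-0.214, 0.941, 0.058, 0.254]
contact_force: [0.4, -0.4, -0.4]
opening: 0.496
finger_force: 0.0
```

>>> step_arm(
  increments=[
    [[-1,-0.4,2],[0,0,0]],
    [[-1,-0.4,2],[0,0,0]],
    [[-1,-0.4,2],[0,0,0]],
    [[-1,-3,1],[0,0,0]],
    [[-1,-3,0],[0,0,0]],
    [[-0.5,-3,0],[0,0,0]],
    [[0,-3,0],[0,0,0]],
    [[0,-3,0],[0,0,0]],
    [[0,0,0],[0,0,0]],
    [[0,0,0],[0,0,0]],
  ],
)

```text
clock: 42.2
tool_pos: [0.4528, 0.0091, 0.2519]
eef_rot: [-0.213, 0.942, 0.058, 0.254]
contact_force: [-0.1, 0.2, -0.6]
opening: 0.498
finger_force: 0.0
```

```bash
python3 go.py 25.5; python3 look.py w4; python3 chk3.py w4 23.5
```

```text
42.2 [ 0.51  0.44 -0.67  2.46  2.74  0.19 -0.75] pos [0.4528 0.0091 0.2519]
turn needed deg [-0.12  0.17  0.03]
F bed [-0.29  0.21 -0.49] ux [0.782 0.373 0.5  ] uy [-0.431  0.903  0.   ] n [-0.451 -0.215  0.866]
side board 3 X [-14.5  -2.9] Y [-29.5 -27.3] H0 71.1 pitch -31.0 roll 133.3 rect [ -8.7 -28.1] [12.   0.5] 10.7
side plate 145 X [-47.8  19.3] Y [-26.4  21.4] H0 21.9 pitch -1.2 roll -1.7 rect [-14.1  -3.5] [48.3 70.3] 85.7
top board 8 X [50.3 52.5] Y [-14.1   1. ] H0 52.1 pitch -46.4 roll -7.9 rect [51.2 -6.5] [15.5  2.1] 87.1
top plate 385 X [-57.3  47.3] Y [-28.6  23.3] H0 22.2 pitch 0.0 roll -0.5 rect [-5.  -2.3] [109.3  52.8] 0.6
```

View pics/w4.png

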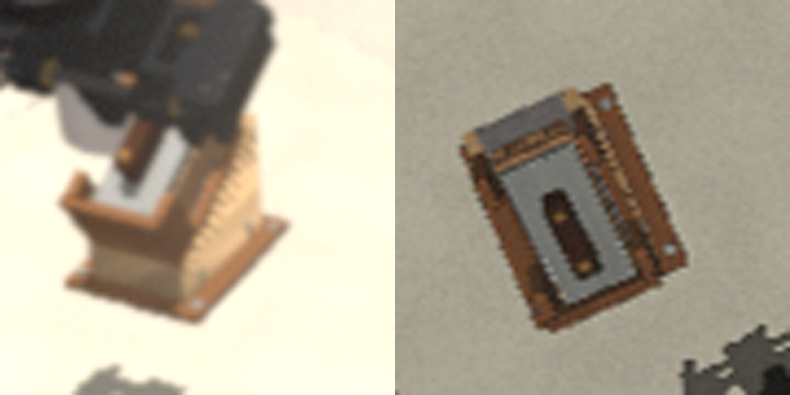

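The weight lies flat on the board and against the fence, with skew about 0.6°. Its uphill edge is 4 mm short of the board's, as it should be, and the arm is clear. Handing in.

```bash
python3 -c "
from plant import r
print(r.finish_job())"
```

```text
the job is handed in; nothing more can be done
None
```

I laid the board flat on the pile against the fence and set the weight flat on top of it the same way. Both were lowered to felt contact before release, and I handed the job in at about 42 s; it gave no verdict back.

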